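# Put the sample jar away in the braced case

### The job

Put the small jar away in the front compartment of the instrument case: raise the lid by its handle, gently, until its side brace drops past straight and props it open, let go, and stand the jar inside without letting it fall. Then push the brace's knee forward and up by its grip, so that the lid is lifted slightly over its lock point and the knee folds, and let the lid sink fully shut. Do not strain the lid at the end of its travel, do not force the brace, and leave the other things alone.

Things in the scene. Friction and masses are not known exactly. Their poses are not given: they have to be found in the camera images.
- case: Grey plastic instrument case fixed to the bench, 200 mm deep (its x), 260 wide (y), 90 high, walls and floor 6 mm. Origin: centre of its underside; x points from its front to its hinge side, y to its left (brace on this +y side), z up.
- compartment (a point): Floor of the empty front compartment (case x -45, y 0, z 6 mm), case axes. It is 104 mm deep in x (54 to the divider behind, 49 to the front wall) and 248 wide. The divider is 36 mm high, a filled insert lies behind it. With the lid propped, its front edge leans to as little as 45 mm behind this point at 270 mm height, so come straight down near this x.
- hinge (a point): Middle of the lid's hinge line, top of the case's far wall (case x +100, y 0, z 90 mm); hinge axis along the case's y.
- lid (a joint): Lid angle, rad: 0 shut, grows as it opens. Sprung shut and damped: sinks shut by itself in 3 to 4 s when the brace folds. The brace locks at an angle from 1.10 to 1.36 rad, unlike from case to case, and stops the lid hard 0.03 to 0.06 rad beyond, felt as a steep rise of the pull. Eased back 0.1 to 0.15 rad from there, the lid rests on the locked brace at 1.05 to 1.30 rad.
- lid_panel: The lid with its handle: panel 200 x 260 x 12 mm, 0.5 to 1 kg. Origin mid hinge line; its axes are the case's when shut and turn with it. Lifting takes 5 to 12 N at the handle when slow (0.3 rad/s).
- handle (a point): Middle of the lid's handle: round steel bar, 12 mm diameter, 138 long, along the hinge axis, on posts at +-65 mm. It lies 175 mm in front of the hinge line and 54 mm above it when shut (42 over the lid's top) and moves on a circle about the hinge. Pinch it from above, fingers before and behind; it turns between them.
- knee (a joint): Opening of the brace's knee, rad: about 0 folded (lid shut), 2.68 with the two links in line, 3.12 at its stop past straight, where it is locked. It drops to the stop by its own weight once the lid has been raised past the lock point.
- brace: Lower link of the brace with all on it (upper link, knee grip): two flat steel links of 75 mm, 14 wide, upright just outside the case's +y wall. Origin at its foot pivot, about case x -14, y +138, z 58 mm, set up to 9 mm up or down its slotted plate.
- bracket (a joint): Bend of the springy steel bracket under the brace's foot, m, along the brace: 0 at rest, + when the brace is drawn out, - when pressed; 20 N per mm. Holding the locked lid bends it -0.5 mm; bent 1.5 mm (about 12 N too much at the lid's handle, either way, or the knee grip pushed where it will not go) it is strained.
- knee_grip (a point): Middle of the knee grip: dark steel cylinder on the knee pin, 16 mm diameter, 40 long, pointing to case +y at case y +186 mm. Circles the foot pivot at 75 mm. Locked, it is about 20 mm above the rim, 60 in front of the hinge, free all round. Pushed from behind to case -x (5 to 12 N) it goes forward and up; after 40 mm or less the lid's weight folds it on forward.
- jar_mid (a point): Centre of the jar, 30 mm above its underside; z up. Closed upright jar, clear glass, white cap, 48 mm diameter, 60 high, 80 to 170 g.
- jar: The same jar as a whole; origin at the centre of its underside.
- tube_rack: Bystander: clear rack of capped test tubes, 70 x 160 x 100 mm. Origin under its centre.
- dropper_bottle: Bystander: clear bottle, 44 mm diameter, 110 high. Origin under its centre.
- beaker: Bystander: white open cup, 60 mm diameter, 70 high. Origin under its centre.
Mind the look-alikes: they are no part of the job. What is shaped like the jar but pink or yellow is not meant.

How it is judged:
On the way, in this order (a step that is already met when the one before it is completed fails the run):
1. the lid stands open on its locked brace, let go (value of joint knee above 2.9 rad and value of joint lid above 0.95 rad and contact force between each of lid_panel, brace and anything else below 0.2 N), for 0.2 s.
2. the jar stands upright in the front compartment, let go, with the lid still propped open (x of jar_mid in the frame of case between -0.085 and 0 m and y of jar_mid in the frame of case between -0.115 and 0.115 m and z of jar_mid in the frame of case below 0.042 m and angle between jar_mid's own z axis and vertical below 0.15 rad and value of joint knee above 2.9 rad and contact force between jar and the fingers below 0.1 N), for 0.2 s.
3. the brace's knee is folded back through straight while the lid is still up (value of joint knee below 2.4 rad and value of joint lid above 0.6 rad), for 0.03 s.
At the end, for the whole second after the job is handed in: The lid is fully shut (within 0.03 rad), the jar stands upright (within 0.15 rad) and at rest on the floor of the case's front compartment, and nothing is touched by the robot (value of joint lid between -0.05 and 0.03 rad and x of jar_mid in the frame of case between -0.085 and 0 m and y of jar_mid in the frame of case between -0.115 and 0.115 m and z of jar_mid in the frame of case below 0.042 m and angle between jar_mid's own z axis and vertical below 0.15 rad and linear speed of jar below 0.03 m/s).
It fails at once if the brace or lid is strained (its foot bracket bent 1.5 mm either way) (value of joint bracket above 0.0015 m or value of joint bracket below -0.0015 m).
It fails at once if the lid is slammed (faster than 1.5 rad/s) (velocity of joint lid below -1.5 rad/s).
It fails at once if the jar is let fall or knocked over ((linear speed of jar above 0.6 m/s and contact force between jar and the fingers below 0.05 N) or angle between jar_mid's own z axis and vertical above 0.7 rad).
It fails at once if the rack, bottle or cup is disturbed (moved 20 mm or tipped) (distance of any of tube_rack, dropper_bottle, beaker from where it was at the start of the episode above 0.02 m or angle between any of tube_rack, dropper_bottle, beaker's own z axis and vertical above 0.3 rad).
It also fails if it takes over 72 s, if anything falls off the work surface, if the arm or the gripper's body presses on something with over 40 N, if the wrist force passes 120 N, or if a joint passes its speed limit or range.

### The arm

A 7-joint arm with a two-finger parallel gripper is mounted at the origin on the work surface. World frame = base frame: x ahead of the robot, y to its left, z up, the work surface at z = 0. Lengths are in m, angles in rad, forces in N, time in s.
With the tool pointing down it reaches from about 0.4 to 0.85 m from the base axis. Payload 10.4 kg.
Tool frame: the origin (TCP) lies between the finger pads; the fingertips stand 17 mm ahead of it and the grasp point (between the pads) lies 2 mm behind it; x points along the fingers, y is the direction in which the jaws open and shut, and the axes are right-handed (so a half turn about x gives the same grasp; the last joint's range is limited). The gripper opens to 87 mm and grips with 3 to 60 N. Pads are 19 mm wide; open, the fingers measure 117 mm over their backs; the gripper's body (75 mm by 190 mm) begins 51 mm behind the grasp point.
Start: joints at [1.089, 0.332, -0.065, 1.46, 0.022, 1.35, -0.088], TCP at [0.277, -0.56, 0.216] pointing down, gripper open.
Joint ranges: [-2.6, 2.6], [-0.5, 2.12], [-1.47, 1.34], [0.16, 2.42], [-1.27, 4.41], [0.06, 2.06], [-2.6, 2.6]. Speed limits (rad/s): [2.22, 2.22, 2.79, 2.79, 3.14, 3.14, 3.14].

### API

Orientations are given as a unit quaternion [x, y, z, w].
In Python, from bench import r, optics, close_job gives the robot as it stands.
- The arm moves only by the shell command python3 -m inch 'ROWS' [OPENING] [FORCE]. ROWS is JSON, a list of rows, each an object with "translation": the shift along the tool's x, y, z in cm, a list of three; "spin": the turn about the tool's x in degrees. In form: [{"translation": [tx, ty, tz], "spin": spin}, ...]. A call has 1 to 20 rows; each row shifts and turns the pose as measured when the row begins, along the tool's axes as they then stand; what a row does not reach is not made up. A row lasts 1/8 s, in which the tool goes at most 62.5 mm and 10.7 degrees, less where a joint would pass 70% of its speed; a pose out of reach is approached as far as the arm can. A call is refused whole if a number of a shift passes 6.25 or a number of a turn 10.7, either way. A call with a gripper value outside its range is refused whole. OPENING is the closure, from 0 (fully open) to 1 (shut), set as the call begins (- or left out, the last holds). The fingers move at their own pace and stop on an object; FORCE is the grip in N (left out, the last holds). Time passes only in rows, so rows that do not move let the fingers close. It gives the time, the measured TCP pose, the force and the opening at its end, in the units of the state.
- r.read_state(): the state, without advancing time (a new reading comes with each control period).
- optics.camera(name): name is "side" or "top"; returns the picture (420x560x3 uint8, red, green, blue); there is no depth.
- optics.camera_model(name): a dict with "camera_matrix" (3x3 intrinsics, pixels), "world_from_camera" (4x4, takes a point from camera to world coordinates). Camera axes: x right, y down, z forward; pixel columns grow to the right and rows downward; lengths in m; the calibration is good to about 2 mm. A picture is of the moment at which its call begins. camera_model takes no time and is no camera call.
- close_job(): hands the job in, once; it reports no verdict.
The state is a dict: "time": time; "joint_positions": joint angles; "joint_vel": joint speeds; "joint_torque": joint torques, N m; "ee_pos": TCP position; "eef_rot": TCP orientation; "ft_force": force on the tool from outside, world axes, zero at the start; "torque": the same for the moment, N m; "width": finger opening in m.
Only numpy, scipy, OpenCV 4.12 (cv2) and the standard library are available. Lean on these libraries where they do the work, as an engineer would, in place of code of your own. Each camera call takes 0.05 s, during which the arm holds its last target.

## Working session

There is one attempt and no reset: what is moved stays moved. The work goes in short steps, Python scripts to look and compute and a shell command to move; the robot and the scene stay as the last step left them, time stands still between calls to the robot, and variables do not carry over. Pictures are saved under pics/ and viewed, and the job is handed in when it is done.

```bash
ls; mkdir -p pics
python3 - <<'E'
from bench import r, optics
import cv2
print(r.read_state())
for n in ("side","top"):
    im=optics.camera(n); cv2.imwrite(f"pics/{n}0.png",im[:,:,::-1])
    m=optics.camera_model(n); print(n,m)
E
```

```text
pics
{'time': 0.0, 'joint_positions': array([ 1.08939162,  0.33289284, -0.06471214,  1.46093724,  0.02157022,
        1.34988054, -0.08852436]), 'joint_vel': array([-0.00010083, -0.00049442, -0.00048816,  0.00032313,  0.0011898 ,
        0.00041664, -0.00158503]), 'joint_torque': array([-6.39608788e-04, -6.23268127e+01,  2.39489641e-02, -3.89895058e+01,
       -6.15453394e-02,  3.98133975e-02,  1.74080110e-04]), 'ee_pos': array([ 0.27663524, -0.56000777,  0.21484281]), 'eef_rot': array([-0.68845662, -0.16128101,  0.68870745, -0.16030582]), 'ft_force': array([ 0.14777066, -0.72854295, -0.64741602]), 'torque': array([0.06402683, 0.03334223, 0.04525992]), 'width': 0.08687586023100903}
side {'camera_matrix': array([[538.15951283,   0.        , 279.950377  ],
       [  0.        , 538.15951283, 216.94947089],
       [  0.        ,   0.        ,   1.        ]]), 'world_from_camera': array([[ 0.99855875, -0.04416793,  0.0304896 ,  0.4380765 ],
       [-0.05288817, -0.71322207,  0.69894   , -1.15413485],
       [-0.00912487, -0.69954519, -0.7145301 ,  1.33673336],
       [ 0.        ,  0.        ,  0.        ,  1.        ]])}
top {'camera_matrix': array([[518.37174007,   0.        , 282.19128449],
       [  0.        , 518.37174007, 209.85345779],
       [  0.        ,   0.        ,   1.        ]]), 'world_from_camera': array([[ 0.02387691, -0.9842079 ,  0.17539867,  0.25396231],
       [-0.99965955, -0.02165893,  0.0145491 ,  0.02979237],
       [-0.01052039, -0.17568634, -0.98438998,  1.37775925],
       [ 0.        ,  0.        ,  0.        ,  1.        ]])}
```

View pics/side0.png

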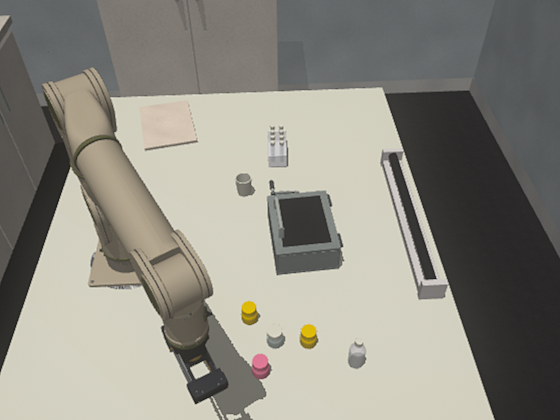

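View pics/top0.png

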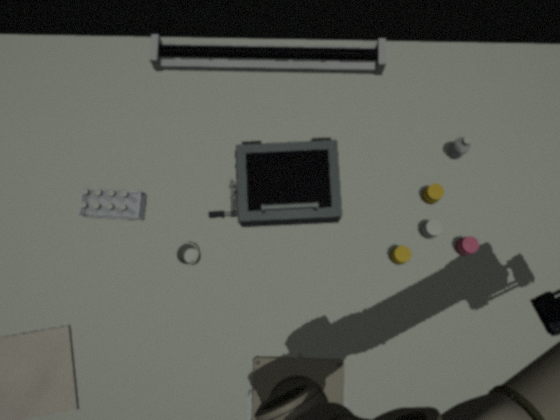

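Jar candidates (top image): white cap at (432,228), yellow at (434,192) and (401,254), pink at (468,245), bottle at (461,147). The white-capped one fits; I'll confirm it in a crop.

Run:
```python
import cv2,numpy as np
s=cv2.imread("pics/side0.png");t=cv2.imread("pics/top0.png")
def br(i): return np.clip((i/255.)**0.6*255,0,255).astype('uint8')
a=cv2.resize(s[290:380,230:380],(750,450),interpolation=cv2.INTER_CUBIC)
cv2.imwrite("pics/jar_crop.png",a)
b=cv2.resize(br(t[125:240,195:355]),(800,575),interpolation=cv2.INTER_CUBIC)
cv2.imwrite("pics/case_top.png",b)
b=cv2.resize(s[170:280,240:370],(709,600),interpolation=cv2.INTER_CUBIC)
cv2.imwrite("pics/case_side.png",b)
b=cv2.resize(br(t[175:270,380:500]),(758,600),interpolation=cv2.INTER_CUBIC)
cv2.imwrite("pics/jar_top.png",b)
```

```text
(no output)
```

View pics/jar_crop.png

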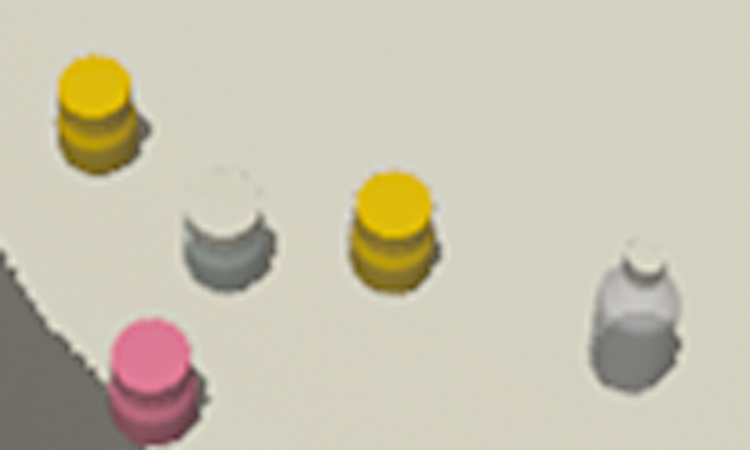

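View pics/case_top.png

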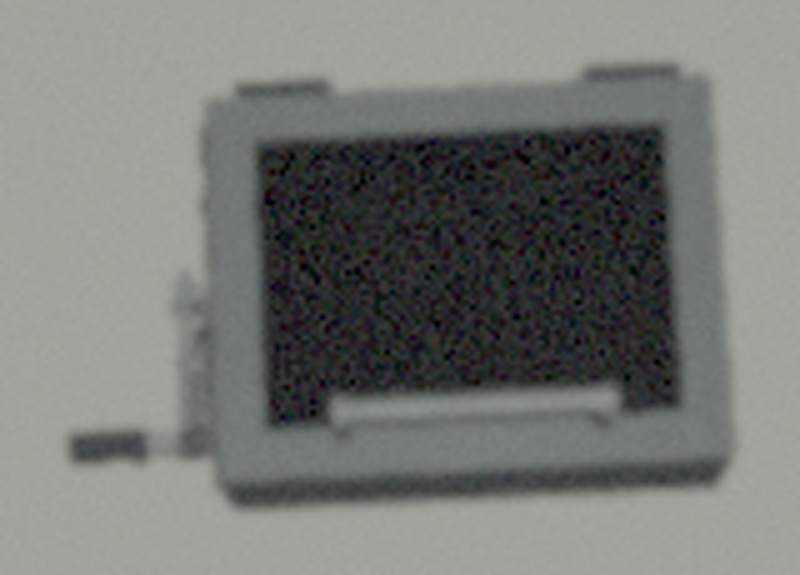

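View pics/case_side.png

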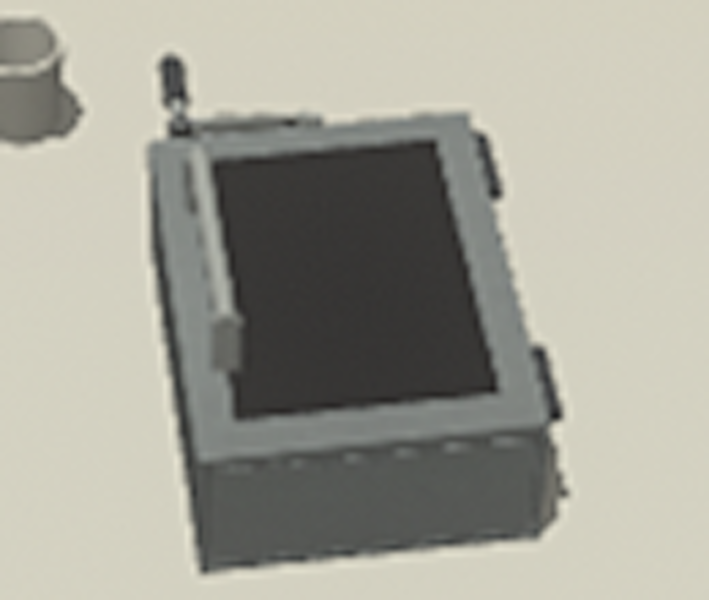

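View pics/jar_top.png

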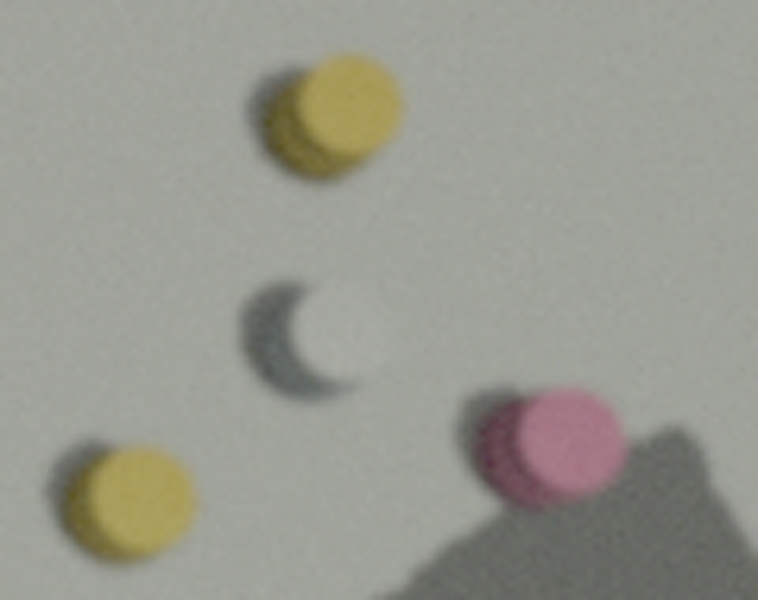

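White-cap clear jar confirmed: cap centre at top (434.6,227.6), side (274.6,331). The case lid corners and handle are clear. Now the case pose fit and jar triangulation.

```bash
cat > h.py <<'E'
import numpy as np, cv2
from scipy.optimize import least_squares
from scipy.spatial.transform import Rotation as R
from bench import r, optics
M={n:optics.camera_model(n) for n in("side","top")}
def proj(n,p):
    K=M[n]["camera_matrix"];T=np.linalg.inv(M[n]["world_from_camera"])
    c=(T[:3,:3]@np.asarray(p,float).T).T+T[:3,3]; q=(K@c.T).T; return q[...,:2]/q[...,2:]
def atz(n,px,z):
    K=M[n]["camera_matrix"];T=M[n]["world_from_camera"]
    d=T[:3,:3]@np.linalg.solve(K,[px[0],px[1],1]); o=T[:3,3]; return o+d*(z-o[2])/d[2]
def case2w(c,p):
    x,y,a=c; p=np.asarray(p,float); ca,sa=np.cos(a),np.sin(a)
    return np.stack([x+ca*p[...,0]-sa*p[...,1],y+sa*p[...,0]+ca*p[...,1],p[...,2]],-1)
def tri(d,p0=(.5,0,.1)):
    f=lambda p:np.concatenate([proj(n,np.array([p]))[0]-np.array(q) for n,q in d.items()])
    s=least_squares(f,p0); return s.x,s.fun
E
python3 - <<'E'
from h import *
T=np.array([[207,100],[708,78],[733,462],[218,482],[333,408],[620,395]])/5+[195,125]
S=np.array([[150,145],[468,115],[550,425],[203,460]])/5.4545+[240,170]
P=np.array([[.1,.13,.102],[.1,-.13,.102],[-.1,-.13,.102],[-.1,.13,.102],[-.075,.069,.147],[-.075,-.069,.147]])
PS=P[[3,0,1,2]]
f=lambda c:np.concatenate([(proj("top",case2w(c,P))-T).ravel(),(proj("side",case2w(c,PS))-S).ravel()])
s=least_squares(f,[.6,0,0]);print(s.x,np.round(s.fun.reshape(-1,2),1))
c=s.x
for k,p in dict(handle=[-.075,0,.144],comp=[-.045,0,.006],hinge=[.1,0,.09]).items(): print(k,case2w(c,p))
print("jar",tri({"top":(434.6,227.6),"side":(274.6,331)}), atz("top",(434.6,227.6),.06),atz("side",(274.6,331),.06))
# grip
print("grip",tri({"top":(195+108/5,125+445/5),"side":(240+173/5.4545,170+80/5.4545)}))
gp=tri({"top":(195+108/5,125+445/5),"side":(240+173/5.4545,170+80/5.4545)})[0]
print(R.from_euler('z',-c[2]).apply(gp-[c[0],c[1],0]))
print(R.from_quat(r.read_state()['eef_rot']).as_matrix().round(3))
E
```

```text
[0.55910078 0.03411    0.06838637] [[-0.3 -1. ]
 [ 1.  -1.3]
 [ 1.1 -1.1]
 [-0.1 -0.3]
 [ 0.   0.2]
 [-0.3  0.2]
 [-1.2 -1.1]
 [-0.5 -1. ]
 [-0.2 -0.1]
 [-2.  -0. ]]
handle [0.48427609 0.02898502 0.144     ]
comp [0.51420596 0.03103501 0.006     ]
hinge [0.65886704 0.04094331 0.09      ]
jar (array([ 0.45296348, -0.34202569,  0.05844601]), array([-0.07459941, -0.5821504 , -0.61491271,  0.14168597])) [ 0.4512278  -0.34173649  0.06      ] [ 0.45465416 -0.34266113  0.06      ]
grip (array([0.46894756, 0.21311416, 0.09791709]), array([-0.05510693, -0.44283883, -0.58541112,  0.16742509]))
[-0.07771058  0.1847462   0.09791709]
[[-0.001  0.443 -0.897]
 [ 0.001 -0.897 -0.443]
 [-1.    -0.001  0.   ]]
```

```bash
cat >> h.py <<'E'
C=np.array([0.5591,0.0341,0.0684])
def st(): return r.read_state()
def delta(target,s=None):
    s=s or st(); m=R.from_quat(s['eef_rot']).as_matrix()
    return m.T@(np.asarray(target)-s['ee_pos'])*100
def yaw(s=None):
    s=s or st(); m=R.from_quat(s['eef_rot']).as_matrix(); return np.degrees(np.arctan2(m[1,1],m[0,1]))
def rep(target=None,yw=None):
    s=st(); ang=-C[2]; p=R.from_euler('z',ang).apply(s['ee_pos']-[C[0],C[1],0])*1000
    print('t %.2f'%s['time'],'case mm',p.round(1),'F',s['ft_force'].round(1),'w',round(s['width'],4),'yaw',round(yaw(s),1),'j',s['joint_positions'].round(2))
    if target is not None: print('delta cm',delta(case2w(C,target),s).round(2), 'spin', None if yw is None else round((yaw(s)-np.degrees(C[2])-yw+180)%360-180,1))
E
python3 -m inch '[{"translation":[0,-3.64,-3.72],"spin":0},{"translation":[0,-3.64,-3.72],"spin":0},{"translation":[0,-3.64,-3.72],"spin":0},{"translation":[0,-3.64,-3.72],"spin":0},{"translation":[0,-3.64,-3.72],"spin":0},{"translation":[0,-3.64,-3.72],"spin":0},{"translation":[0,-3.64,-3.72],"spin":0},{"translation":[0,-3.64,-3.72],"spin":0},{"translation":[0,-3.64,-3.72],"spin":0},{"translation":[0,-3.64,-3.72],"spin":0},{"translation":[0,-3.64,-3.72],"spin":0},{"translation":[0,-3.64,-3.72],"spin":0},{"translation":[0,0,0],"spin":-9.7},{"translation":[0,0,0],"spin":-9.7},{"translation":[0,0,0],"spin":-9.7},{"translation":[0,0,0],"spin":-9.7},{"translation":[0,0,0],"spin":-9.7},{"translation":[0,0,0],"spin":-9.7},{"translation":[0,0,0],"spin":-9.7}]' 0.48 20
python3 - <<'E'
from h import *
rep([-.075,0,.2],0)
E
```

```text
time: 2.48
ee_pos: [0.4852, 0.0502, 0.2098]
eef_rot: [0.471, 0.53, -0.473, 0.523]
ft_force: [0.4, 0.0, -1.3]
width: 0.0454
t 2.48 case mm [-72.7  21.2 209.8] F [ 0.4  0.  -1.3] w 0.0454 yaw 6.3 j [ 0.5   0.09 -0.72  1.78  0.06  1.3  -0.13]
delta cm [ 0.97 -0.31  2.11] spin 2.3
```

```bash
python3 -m inch '[{"translation":[1,-0.3,2.1],"spin":2.3},{"translation":[0.5,0,0],"spin":0}]'
python3 - <<'E'
from h import *
rep([-.075,0,.142],0)
for n in("top","side"):
    im=optics.camera(n)[:,:,::-1]
    u,v=proj(n,np.array([case2w(C,[-.075,0,.144])]))[0]
    u,v=int(u),int(v); c=im[v-60:v+60,u-80:u+80]; c=np.clip((c/255.)**.6*255,0,255).astype('uint8')
    cv2.imwrite(f"pics/{n}1.png",cv2.resize(c,(800,600),interpolation=cv2.INTER_CUBIC))
E
```

```text
time: 2.72
ee_pos: [0.484, 0.0269, 0.1934]
eef_rot: [0.483, 0.518, -0.486, 0.512]
ft_force: [-0.3, -0.6, -0.5]
width: 0.0453
t 2.73 case mm [-75.4  -2.  193.4] F [-0.3 -0.6 -0.5] w 0.0453 yaw 3.5 j [ 0.52  0.09 -0.7   1.81  0.06  1.27 -0.13]
delta cm [ 5.14  0.09 -0.19] spin -0.4
```

View pics/top1.png

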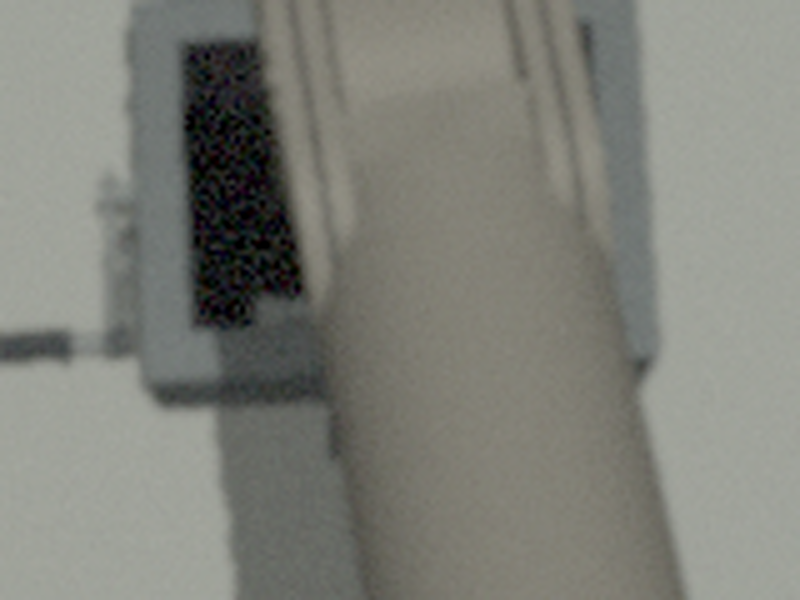

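View pics/side1.png

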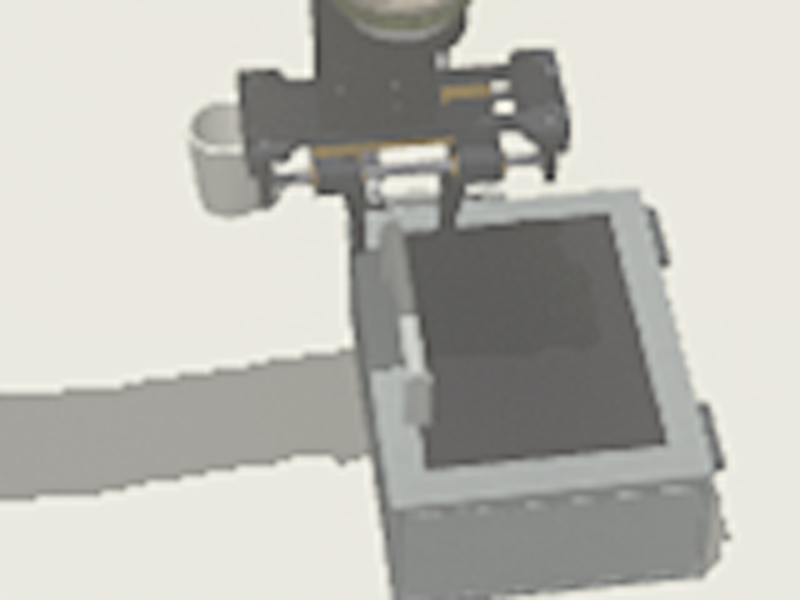

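Side view: the fingers (tips at crop (360,250) and (450,225)) straddle the handle bar. Descend and pinch.

```bash
python3 -m inch '[{"translation":[1.5,0.1,-0.2],"spin":-0.4},{"translation":[1.5,0,0],"spin":0},{"translation":[1.5,0,0],"spin":0},{"translation":[0.6,0,0],"spin":0}]'
python3 - <<'E'
from h import *
rep([-.075,0,.142],0)
E
python3 -m inch '[{"translation":[0,0,0],"spin":0},{"translation":[0,0,0],"spin":0},{"translation":[0,0,0],"spin":0},{"translation":[0,0,0],"spin":0}]' 1 25
python3 - <<'E'
from h import *
rep([-.075,0,.142],0)
E
```

```text
time: 3.32
ee_pos: [0.484, 0.0324, 0.1388]
eef_rot: [0.48, 0.521, -0.483, 0.514]
ft_force: [-0.4, -0.1, 1.0]
width: 0.0452
t 3.33 case mm [-75.    3.4 138.8] F [-0.4 -0.1  1. ] w 0.0452 yaw 4.2 j [ 0.5   0.15 -0.7   1.88  0.1   1.16 -0.16]
delta cm [-0.32 -0.    0.34] spin 0.2
time: 3.82
ee_pos: [0.4844, 0.0325, 0.1393]
eef_rot: [0.48, 0.521, -0.483, 0.514]
ft_force: [-0.2, -0.5, 1.0]
width: 0.0132
t 3.83 case mm [-74.6   3.5 139.3] F [-0.2 -0.5  1. ] w 0.0132 yaw 4.2 j [ 0.5   0.15 -0.7   1.88  0.1   1.16 -0.16]
delta cm [-0.27 -0.05  0.35] spin 0.2
```

```bash
cat >> h.py <<'E'
# reference: TCP while gripping at lid=0
import os,json
def arcinfo(dths,ref=(-74.6,139.3)):
    s=st(); m=R.from_quat(s['eef_rot']).as_matrix()
    p=R.from_euler('z',-C[2]).apply(s['ee_pos']-[C[0],C[1],0])*1000
    off=np.array([ref[0]-(-75),ref[1]-144])       # tcp minus bar
    hx,hz=100,90
    b=np.array([p[0]-off[0]-hx,p[2]-off[1]-hz])
    phi=np.arctan2(b[1],-b[0]); th=phi-np.arctan2(54,175); rad=np.hypot(*b)
    F=s['ft_force']; Fc=R.from_euler('z',-C[2]).apply(F)
    Ft=Fc[0]*np.sin(phi)+Fc[2]*np.cos(phi); Fr=-Fc[0]*np.cos(phi)+Fc[2]*np.sin(phi)
    print('t %.2f th %.3f rad %.1f y %.1f | F tang %.1f radial %.1f y %.1f yaw %.1f w %.4f'%(s['time'],th,rad,p[1],Ft,Fr,Fc[1],yaw(s)-np.degrees(C[2]),s['width']))
    cur=b; 
    for d in dths:
        th+=d; ph=th+np.arctan2(54,175); n=np.array([-183.14*np.cos(ph),183.14*np.sin(ph)])
        dc=n-cur; cur=n
        w=R.from_euler('z',C[2]).apply([dc[0],0,dc[1]])
        print((m.T@w/10).round(2), 'th->%.3f'%th)
E
python3 -c "
from h import *
arcinfo([.035]*12)"
```

```text
t 3.83 th -0.000 rad 183.1 y 3.5 | F tang 0.9 radial 0.5 y -0.5 yaw 0.2 w 0.0132
[-0.61  0.19 -0.  ] th->0.035
[-0.6   0.22 -0.  ] th->0.070
[-0.6   0.24 -0.  ] th->0.105
[-0.59  0.26 -0.  ] th->0.140
[-0.58  0.28 -0.  ] th->0.175
[-0.57  0.3  -0.  ] th->0.210
[-0.56  0.32 -0.  ] th->0.245
[-0.55  0.34 -0.  ] th->0.280
[-0.53  0.36 -0.  ] th->0.315
[-0.52  0.37 -0.  ] th->0.350
[-0.51  0.39 -0.  ] th->0.385
[-0.49  0.41 -0.  ] th->0.420
```

```bash
python3 -m inch '[{"translation":[-0.61,0.19,0],"spin":0},{"translation":[-0.6,0.22,0],"spin":0},{"translation":[-0.6,0.24,0],"spin":0},{"translation":[-0.59,0.26,0],"spin":0},{"translation":[-0.58,0.28,0],"spin":0},{"translation":[-0.57,0.3,0],"spin":0}]' 
python3 -c "
from h import *
arcinfo([.04]*12)"
```

```text
time: 4.58
ee_pos: [0.501, 0.0335, 0.1777]
eef_rot: [0.481, 0.521, -0.482, 0.515]
ft_force: [0.4, -0.1, 0.6]
width: 0.0002
t 4.58 th 0.229 rad 183.4 y 3.3 | F tang 0.7 radial 0.0 y -0.1 yaw 0.2 w 0.0002
[-0.62  0.4  -0.  ] th->0.269
[-0.61  0.4  -0.  ] th->0.309
[-0.6   0.43 -0.  ] th->0.349
[-0.58  0.45 -0.  ] th->0.389
[-0.56  0.47 -0.  ] th->0.429
[-0.54  0.49 -0.  ] th->0.469
[-0.52  0.52 -0.  ] th->0.509
[-0.5   0.54 -0.  ] th->0.549
[-0.48  0.56 -0.  ] th->0.589
[-0.46  0.57  0.  ] th->0.629
[-0.43  0.59  0.  ] th->0.669
[-0.41  0.61  0.  ] th->0.709
```

The pinch slipped off (width 0). Take a look.

Run:
```python
from h import *
for n in("side",):
    im=optics.camera(n)[:,:,::-1]
    u,v=proj(n,np.array([case2w(C,[-.075,0,.144])]))[0]
    print(u,v, proj(n,np.array([st()['ee_pos']])))
    u,v=int(u),int(v); c=im[v-70:v+50,u-60:u+100]
    cv2.imwrite(f"pics/{n}2.png",cv2.resize(c,(800,600),interpolation=cv2.INTER_CUBIC))
```

```text
278.17101450004463 213.27043455917266 [[283.59336567 204.1135377 ]]
```

View pics/side2.png

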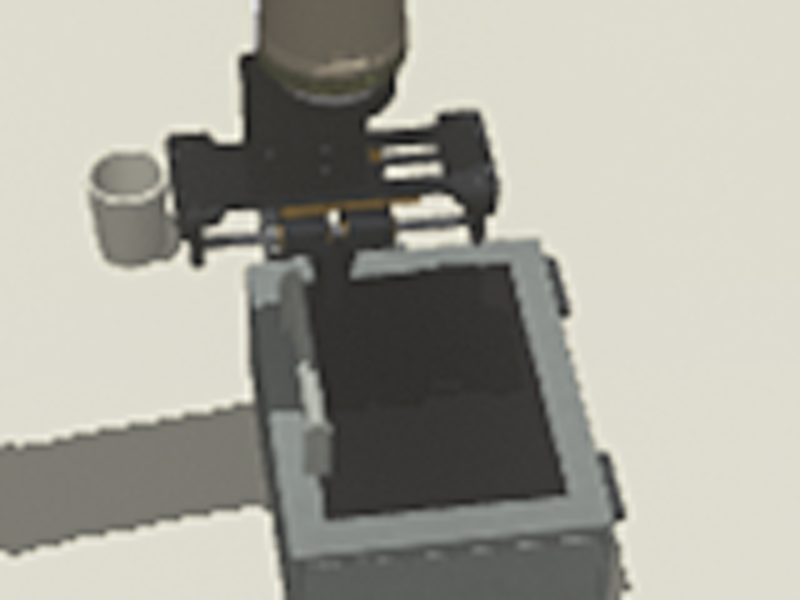

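Run:
```python
import cv2,numpy as np
c=cv2.imread("pics/side2.png")[180:520,200:620].astype(float)
c=np.clip((c-30)*4,0,255).astype('uint8')
cv2.imwrite("pics/side2b.png",cv2.resize(c,(741,600)))
```

```text
(no output)
```

View pics/side2b.png

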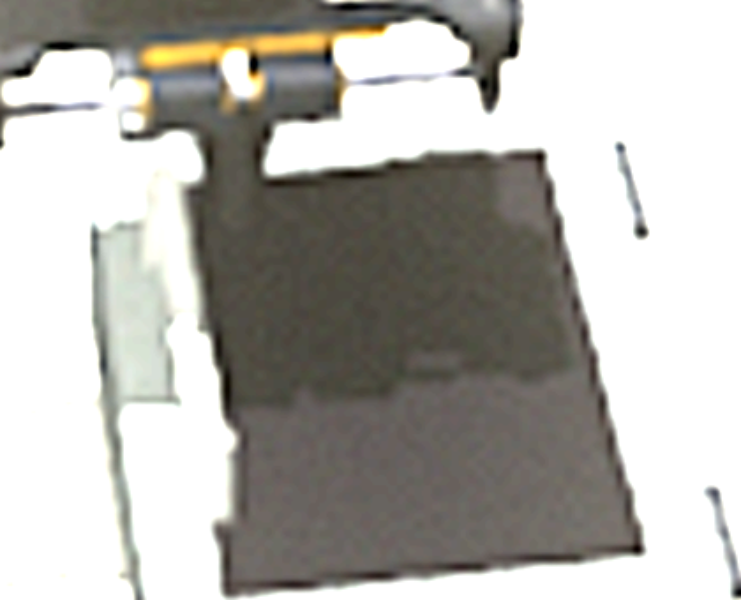

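```bash
python3 -m inch '[{"translation":[0,-0.85,0],"spin":0},{"translation":[0,-0.85,0],"spin":0},{"translation":[0,0,0],"spin":0},{"translation":[0,0,0],"spin":0}]' 0.48 50
python3 -c "
from h import *
rep([-.0755,0,.139],0)"
```

```text
time: 5.12
ee_pos: [0.4828, 0.0321, 0.1782]
eef_rot: [0.481, 0.521, -0.482, 0.515]
ft_force: [-0.2, 0.4, -0.5]
width: 0.0327
t 5.12 case mm [-76.2   3.2 178.2] F [-0.2  0.4 -0.5] w 0.0327 yaw 4.1 j [ 0.52  0.11 -0.71  1.84  0.07  1.23 -0.14]
delta cm [3.92 0.1  0.34] spin 0.2
```

```bash
python3 -m inch '[{"translation":[1.5,0,0.2],"spin":0},{"translation":[1.5,0,0.1],"spin":0},{"translation":[0.9,0,0],"spin":0}]' 0.5
python3 -m inch '[{"translation":[0,0.05,0],"spin":0},{"translation":[0,0,0],"spin":0},{"translation":[0,0,0],"spin":0},{"translation":[0,0,0],"spin":0},{"translation":[0,0,0],"spin":0},{"translation":[0,0,0],"spin":0},{"translation":[0,0,0],"spin":0}]' 1 50
python3 -c "
from h import *
rep([-.0755,0,.139],0)
arcinfo([.02,.03,.035,.04,.04,.04,.04,.04])"
```

```text
time: 5.5
ee_pos: [0.4828, 0.0289, 0.1363]
eef_rot: [0.481, 0.521, -0.482, 0.515]
ft_force: [0.0, -0.2, -0.7]
width: 0.0434
time: 6.38
ee_pos: [0.4845, 0.0293, 0.1362]
eef_rot: [0.482, 0.52, -0.482, 0.515]
ft_force: [1.2, 0.3, -3.4]
width: 0.0102
t 6.38 case mm [-74.7   0.3 136.2] F [ 1.2  0.3 -3.4] w 0.0102 yaw 4.2 j [ 0.51  0.15 -0.7   1.89  0.1   1.14 -0.16]
delta cm [-0.28 -0.08  0.03] spin 0.2
t 6.38 th -0.016 rad 182.4 y 0.3 | F tang -2.9 radial -2.1 y 0.2 yaw 0.2 w 0.0102
[-0.37  0.03 -0.  ] th->0.004
[-0.52  0.17 -0.  ] th->0.034
[-0.6   0.22 -0.  ] th->0.069
[-0.68  0.27 -0.  ] th->0.109
[-0.67  0.3  -0.  ] th->0.149
[-0.66  0.33 -0.  ] th->0.189
[-0.64  0.35 -0.  ] th->0.229
[-0.63  0.38 -0.  ] th->0.269
```

```bash
sed -i 's/ref=(-74.6,139.3)/ref=(-74.7,136.2)/' h.py; python3 -m inch '[{"translation":[-0.3,0.1,0],"spin":0},{"translation":[-0.4,0.14,0],"spin":0}]' 
python3 -c "
from h import *
arcinfo([.03,.035,.04,.04,.04,.04,.04])"
```

```text
time: 6.62
ee_pos: [0.4866, 0.0294, 0.1424]
eef_rot: [0.481, 0.521, -0.482, 0.515]
ft_force: [5.2, 1.2, -11.1]
width: 0.0102
t 6.62 th 0.036 rad 183.2 y 0.3 | F tang -8.8 radial -8.6 y 0.8 yaw 0.2 w 0.0102
[-0.52  0.19 -0.  ] th->0.066
[-0.6   0.24 -0.  ] th->0.101
[-0.67  0.29 -0.  ] th->0.141
[-0.66  0.32 -0.  ] th->0.181
[-0.64  0.35 -0.  ] th->0.221
[-0.63  0.37 -0.  ] th->0.261
[-0.62  0.4  -0.  ] th->0.301
```

```bash
python3 -m inch '[{"translation":[-0.5,0.25,0],"spin":0},{"translation":[-0.55,0.26,0],"spin":0},{"translation":[-0.6,0.3,0],"spin":0},{"translation":[-0.6,0.33,0],"spin":0}]' 
python3 -c "
from h import *
arcinfo([.035,.035,.04,.04,.04,.04,.04,.04])"
```

```text
time: 7.12
ee_pos: [0.4954, 0.03, 0.1642]
eef_rot: [0.479, 0.523, -0.484, 0.513]
ft_force: [-2.3, 0.4, -10.4]
width: 0.0097
t 7.12 th 0.164 rad 183.5 y 0.2 | F tang -10.3 radial -2.7 y 0.6 yaw 0.2 w 0.0097
[-0.56  0.32 -0.  ] th->0.199
[-0.56  0.31 -0.  ] th->0.234
[-0.63  0.38 -0.  ] th->0.274
[-0.61  0.4  -0.  ] th->0.314
[-0.6   0.42 -0.  ] th->0.354
[-0.58  0.45 -0.  ] th->0.394
[-0.56  0.47 -0.  ] th->0.434
[-0.54  0.49 -0.  ] th->0.474
```

Lid is lifting at about 10 N tangential; continue.

```bash
python3 -m inch '[{"translation":[-0.56,0.32,0],"spin":0},{"translation":[-0.56,0.31,0],"spin":0},{"translation":[-0.6,0.37,0],"spin":0},{"translation":[-0.6,0.4,0],"spin":0},{"translation":[-0.58,0.42,0],"spin":0},{"translation":[-0.57,0.45,0],"spin":0},{"translation":[-0.55,0.47,0],"spin":0},{"translation":[-0.54,0.49,0],"spin":0}]' 
python3 -c "
from h import *
arcinfo([.04]*8)"
```

```text
time: 8.12
ee_pos: [0.5274, 0.0322, 0.2122]
eef_rot: [0.477, 0.525, -0.486, 0.511]
ft_force: [-4.3, -0.1, -9.6]
width: 0.0078
t 8.12 th 0.478 rad 185.3 y 0.3 | F tang -9.8 radial -3.7 y 0.2 yaw 0.3 w 0.0078
[-0.38  0.67  0.  ] th->0.518
[-0.5   0.53 -0.  ] th->0.558
[-0.48  0.55 -0.  ] th->0.598
[-0.46  0.57  0.  ] th->0.638
[-0.43  0.59  0.  ] th->0.678
[-0.41  0.61  0.  ] th->0.718
[-0.39  0.62  0.  ] th->0.758
[-0.36  0.64  0.  ] th->0.798
```

Run:
```python
from h import *
im=optics.camera("side")[:,:,::-1]
p=st()['ee_pos']; 
for dz in(0,-.002+.004,-.017): print(proj("side",np.array([p+[0,0,dz]])))
u,v=proj("side",np.array([p]))[0]
u,v=int(u),int(v); c=im[v-45:v+45,u-60:u+60].astype(float)
c=np.clip(255*(c/255)**.6,0,255).astype('uint8')
cv2.imwrite("pics/side3.png",cv2.resize(c,(800,600),interpolation=cv2.INTER_CUBIC))
```

```text
[[292.33008875 195.85212954]]
[[292.33490657 195.37274976]]
[[292.28947479 199.89327225]]
```

View pics/side3.png

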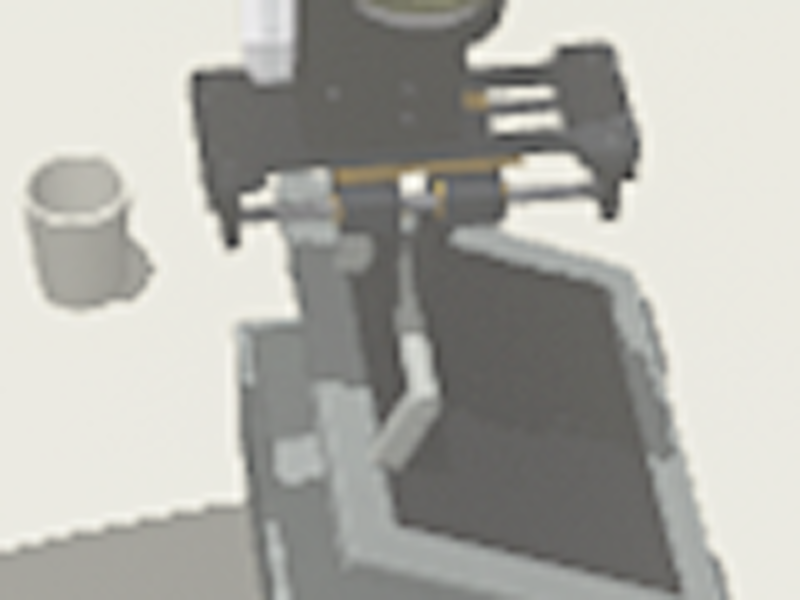

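Run:
```python
from h import *
print('corner px',232+425/6.667,150+400/6.667,'lidcorner',232+630/6.667,150+270/6.667)
for th in(.4,.44,.48,.52):
    ph=th+np.arctan2(54,175)
    h=[.1-.18314*np.cos(ph),-.067,.09+.18314*np.sin(ph)]
    # lid near front top corner, right
    def L(x,y,z): return [.1+x*np.cos(th)+z*np.sin(th),y,.09-x*np.sin(th)+z*np.cos(th)]
    print(th,proj("side",case2w(C,np.array([h,L(-.2,-.13,.012),L(0,-.13,.012),L(-.2,.13,.012)]))).round(1))
```

```text
corner px 295.74681265936704 209.99700014999252 lidcorner 326.4952752362382 190.49797510124495
0.4 [[292.3 212.9]
 [281.8 236.4]
 [342.1 247.9]
 [271.9 177.6]]
0.44 [[293.9 211.4]
 [283.  234.6]
 [342.3 247.9]
 [273.  175.9]]
0.48 [[295.7 210. ]
 [284.4 232.9]
 [342.4 247.9]
 [274.2 174.1]]
0.52 [[297.5 208.6]
 [285.9 231.1]
 [342.5 248. ]
 [275.5 172.4]]
```

Image gives lid ≈0.48, agreeing with kinematics: no real slip. Continue.

```bash
python3 -m inch '[{"translation":[-0.44,0.56,0],"spin":0},{"translation":[-0.48,0.54,0],"spin":0},{"translation":[-0.47,0.55,0],"spin":0},{"translation":[-0.45,0.57,0],"spin":0},{"translation":[-0.43,0.59,0],"spin":0},{"translation":[-0.41,0.6,0],"spin":0}]' 
python3 -c "
from h import *
arcinfo([.035]*8)"
```

```text
time: 8.93
ee_pos: [0.5653, 0.0347, 0.246]
eef_rot: [0.479, 0.522, -0.485, 0.513]
ft_force: [0.6, 0.0, -1.2]
width: 0.0006
t 8.93 th 0.750 rad 188.9 y 0.2 | F tang -0.1 radial -1.3 y -0.0 yaw 0.2 w 0.0006
[0.17 0.85 0.  ] th->0.785
[-0.3   0.57  0.  ] th->0.820
[-0.28  0.58  0.  ] th->0.855
[-0.26  0.59  0.  ] th->0.890
[-0.24  0.6   0.  ] th->0.925
[-0.22  0.6   0.  ] th->0.960
[-0.2   0.61  0.  ] th->0.995
[-0.17  0.62  0.  ] th->1.030
```

The handle slipped out. I'll inspect the fingertip/bar geometry before regrasping.

Run:
```python
from h import *
im=optics.camera("side")[:,:,::-1]
p=st()['ee_pos']; 
for dz in(0,-.017,.049): print(proj("side",np.array([p+[0,0,dz]])))
u,v=proj("side",np.array([p]))[0]
u,v=int(u),int(v); print(u-40,v-30)
c=im[v-30:v+45,u-50:u+50].astype(float)
c=np.clip(255*((c-20)/235).clip(0)**.4,0,255).astype('uint8')
cv2.imwrite("pics/side4.png",cv2.resize(c,(800,600),interpolation=cv2.INTER_CUBIC))
```

```text
[[304.88711904 186.66741231]]
[[304.75217584 190.82947539]]
[[305.28769033 174.31256278]]
264 156
```

View pics/side4.png

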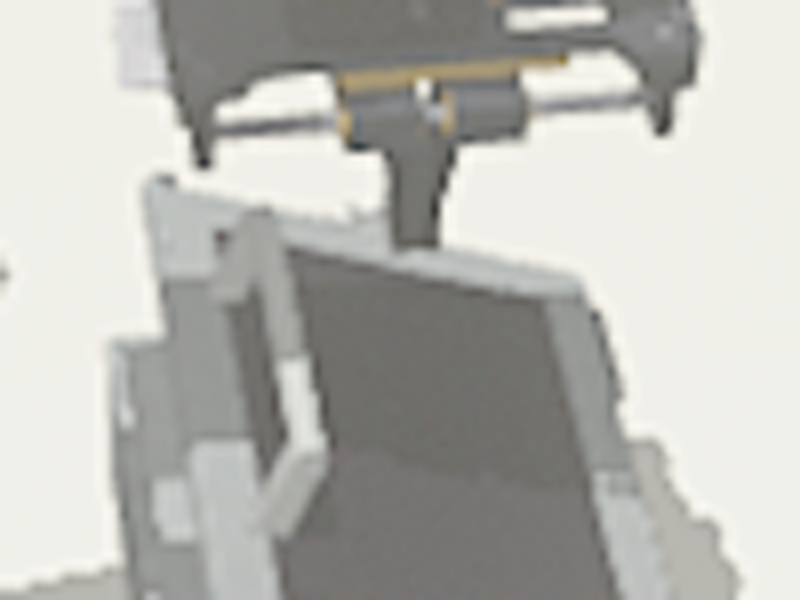

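Run:
```python
from h import *
im=cv2.imread("pics/side0.png")
p=np.array([0.27663524,-0.56000777,0.21484281]);m=R.from_quat([-0.68845662,-0.16128101,0.68870745,-0.16030582]).as_matrix()
o=(150,310)
c=cv2.resize(im[310:420,150:290],(763,600),interpolation=cv2.INTER_CUBIC)
k=763/140
def d(q,col):
    u,v=proj("side",np.array([p+m@np.array(q)]))[0]; cv2.circle(c,(int((u-150+.5)*k),int((v-310+.5)*k)),4,col,-1)
for s in(-1,1):
    for w in(-.0095,.0095):
        d([.017,s*.0435,w],(0,0,255)); d([0,s*.0435,w],(0,255,0)); d([-.053,s*.0435,w],(255,0,0))
cv2.imwrite("pics/s0p.png",c)
```

```text
(no output)
```

View pics/s0p.png

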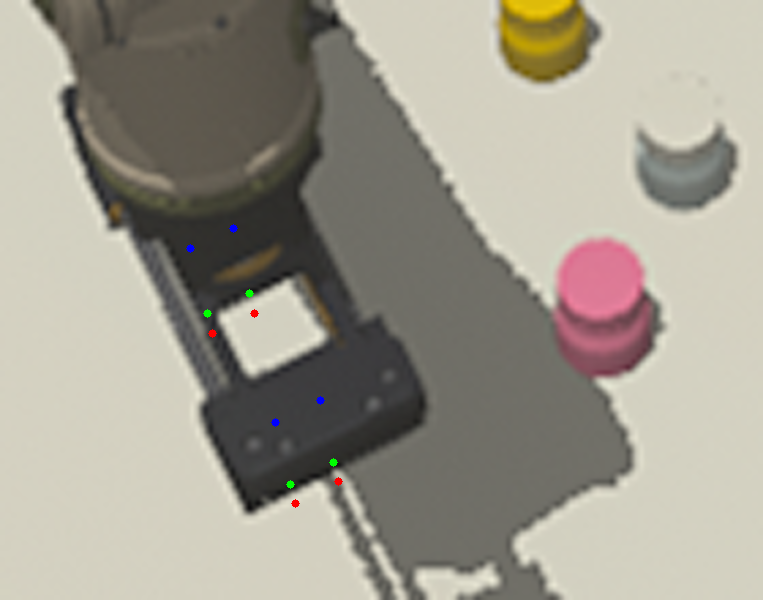

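The side view shows the real fingertips ending near the reported TCP (crop (415,247) → px (305.9,186.9) vs TCP at (304.9,186.7)), ~15 mm higher than stated. That explains the slip, so I'll regrasp about 14 mm lower.

```bash
python3 -c "
from h import *
rep([-.075,0,.22],0)"
python3 -m inch '[{"translation":[0,-2,0],"spin":0},{"translation":[0,-2,0],"spin":0},{"translation":[0,-1.2,0],"spin":0},{"translation":[0,-1,0],"spin":0},{"translation":[0,0,0],"spin":0},{"translation":[0,0,0],"spin":0}]' 0.5 50
python3 - <<'E'
from h import *
rep([-.075,0,.124],0)
im=optics.camera("side")[:,:,::-1]
p=case2w(C,[-.07,0,.15]); u,v=proj("side",np.array([p]))[0]; u,v=int(u),int(v)
c=im[v-45:v+45,u-50:u+70].astype(float)
c=np.clip(255*((c-20)/235).clip(0)**.4,0,255).astype('uint8')
cv2.imwrite("pics/side5.png",cv2.resize(c,(800,600),interpolation=cv2.INTER_CUBIC))
E
```

```text
t 8.97 case mm [6.900e+00 1.000e-01 2.464e+02] F [-1.  -1.2  0.8] w 0.0005 yaw 4.1 j [ 0.44  0.27 -0.69  1.53  0.17  1.42 -0.19]
delta cm [ 2.76 -8.15 -0.  ] spin 0.2
time: 9.72
ee_pos: [0.5045, 0.0303, 0.248]
eef_rot: [0.48, 0.522, -0.484, 0.513]
ft_force: [-0.4, -0.5, 1.0]
width: 0.0424
t 9.72 case mm [-5.48e+01 -1.00e-01  2.48e+02] F [-0.4 -0.5  1. ] w 0.0424 yaw 4.1 j [ 0.51  0.11 -0.7   1.68  0.07  1.39 -0.13]
delta cm [12.42 -1.87  0.05] spin 0.2
```

View pics/side5.png

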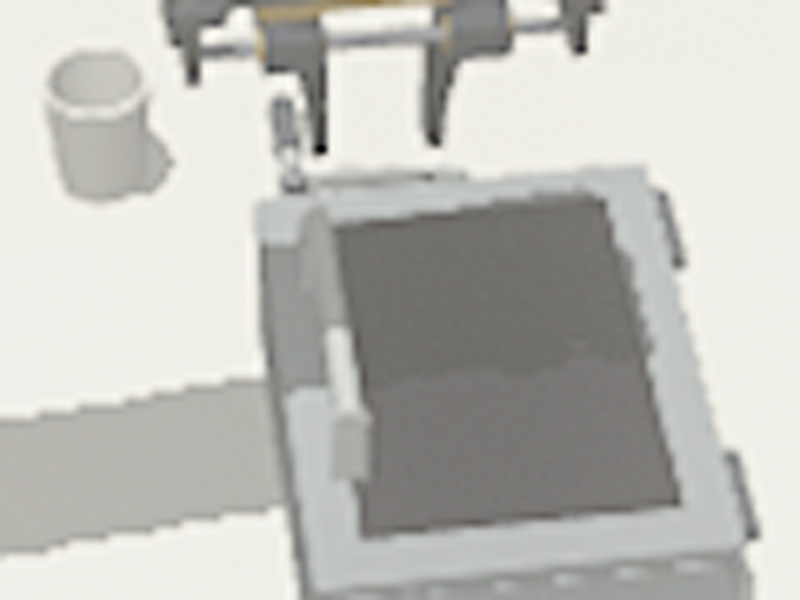

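Lid shut again, fingers open about 42 mm above the bar. Go down to TCP z≈0.124.

```bash
python3 -m inch '[{"translation":[1,-1,0],"spin":0},{"translation":[1.5,-0.9,0],"spin":0},{"translation":[2.5,0,0],"spin":0},{"translation":[2.5,0,0],"spin":0},{"translation":[2,0,0],"spin":0},{"translation":[1,0,0],"spin":0}]' 
python3 -c "
from h import *
rep([-.075,0,.124],0)"
```

```text
time: 10.52
ee_pos: [0.4862, 0.0303, 0.1405]
eef_rot: [0.481, 0.522, -0.483, 0.514]
ft_force: [-0.6, 0.1, 0.6]
width: 0.0432
t 10.53 case mm [-73.    1.1 140.5] F [-0.6  0.1  0.6] w 0.0432 yaw 4.1 j [ 0.51  0.16 -0.7   1.87  0.1   1.16 -0.16]
delta cm [ 1.65 -0.19  0.12] spin 0.2
```

```bash
python3 -m inch '[{"translation":[0.8,-0.2,0.1],"spin":0},{"translation":[0.6,0,0],"spin":0},{"translation":[0.2,0,0],"spin":0}]' 
python3 -m inch '[{"translation":[0,0,0],"spin":0},{"translation":[0,0,0],"spin":0},{"translation":[0,0,0],"spin":0},{"translation":[0,0,0],"spin":0},{"translation":[0,0,0],"spin":0},{"translation":[0,0,0],"spin":0}]' 1 50
python3 -c "
from h import *
rep([-.075,0,.124],0)"
```

```text
time: 10.9
ee_pos: [0.4846, 0.0293, 0.1241]
eef_rot: [0.481, 0.522, -0.482, 0.514]
ft_force: [1.3, -0.5, 0.3]
width: 0.0436
time: 11.65
ee_pos: [0.4843, 0.0293, 0.125]
eef_rot: [0.481, 0.522, -0.483, 0.514]
ft_force: [-0.1, -0.2, -0.6]
width: 0.0104
t 11.65 case mm [-74.9   0.3 125. ] F [-0.1 -0.2 -0.6] w 0.0104 yaw 4.1 j [ 0.51  0.17 -0.7   1.9   0.11  1.13 -0.17]
delta cm [ 0.1  -0.01  0.03] spin 0.2
```

```bash
sed -i 's/ref=(-74.7,136.2)/ref=(-74.9,125.0)/' h.py; python3 -m inch '[{"translation":[-0.3,0.1,0],"spin":0},{"translation":[-0.5,0.18,0],"spin":0},{"translation":[-0.55,0.23,0],"spin":0},{"translation":[-0.6,0.26,0],"spin":0},{"translation":[-0.6,0.28,0],"spin":0},{"translation":[-0.58,0.31,0],"spin":0}]' 
python3 -c "
from h import *
arcinfo([.04]*8)"
```

```text
time: 12.4
ee_pos: [0.4957, 0.03, 0.1546]
eef_rot: [0.479, 0.524, -0.484, 0.511]
ft_force: [-2.8, -0.3, -11.3]
width: 0.0102
t 12.40 th 0.173 rad 183.8 y 0.3 | F tang -11.4 radial -2.6 y -0.1 yaw 0.2 w 0.0102
[-0.62  0.39 -0.  ] th->0.213
[-0.64  0.36 -0.  ] th->0.253
[-0.62  0.39 -0.  ] th->0.293
[-0.61  0.41 -0.  ] th->0.333
[-0.59  0.43 -0.  ] th->0.373
[-0.57  0.46 -0.  ] th->0.413
[-0.55  0.48 -0.  ] th->0.453
[-0.53  0.5  -0.  ] th->0.493
```

```bash
python3 -m inch '[{"translation":[-0.6,0.38,0],"spin":0},{"translation":[-0.6,0.36,0],"spin":0},{"translation":[-0.6,0.39,0],"spin":0},{"translation":[-0.6,0.41,0],"spin":0},{"translation":[-0.58,0.43,0],"spin":0},{"translation":[-0.56,0.45,0],"spin":0},{"translation":[-0.54,0.47,0],"spin":0},{"translation":[-0.53,0.49,0],"spin":0}]' 
python3 -c "
from h import *
arcinfo([.04]*8)"
```

```text
time: 13.4
ee_pos: [0.5272, 0.0323, 0.2013]
eef_rot: [0.475, 0.527, -0.488, 0.508]
ft_force: [-4.8, 0.9, -10.1]
width: 0.0108
t 13.40 th 0.479 rad 185.5 y 0.3 | F tang -10.5 radial -3.7 y 1.2 yaw 0.3 w 0.0108
[-0.37  0.68  0.  ] th->0.519
[-0.51  0.53 -0.  ] th->0.559
[-0.49  0.55 -0.  ] th->0.599
[-0.46  0.57 -0.  ] th->0.639
[-0.44  0.59 -0.  ] th->0.679
[-0.42  0.6  -0.  ] th->0.719
[-0.39  0.62 -0.  ] th->0.759
[-0.37  0.63  0.  ] th->0.799
```

```bash
python3 -m inch '[{"translation":[-0.45,0.6,0],"spin":0},{"translation":[-0.48,0.55,0],"spin":0},{"translation":[-0.46,0.57,0],"spin":0},{"translation":[-0.44,0.58,0],"spin":0},{"translation":[-0.42,0.6,0],"spin":0},{"translation":[-0.4,0.61,0],"spin":0},{"translation":[-0.38,0.62,0],"spin":0}]' 
python3 -c "
from h import *
arcinfo([.04]*6)"
```

```text
time: 14.28
ee_pos: [0.5646, 0.0349, 0.2326]
eef_rot: [0.47, 0.531, -0.493, 0.504]
ft_force: [-8.3, 0.5, -8.3]
width: 0.0108
t 14.28 th 0.742 rad 187.3 y 0.4 | F tang -11.3 radial -3.0 y 1.1 yaw 0.3 w 0.0108
[-0.04  0.85  0.  ] th->0.782
[-0.36  0.64  0.  ] th->0.822
[-0.34  0.65  0.  ] th->0.862
[-0.31  0.66  0.  ] th->0.902
[-0.28  0.68  0.  ] th->0.942
[-0.26  0.69  0.  ] th->0.982
```

```bash
python3 -m inch '[{"translation":[-0.25,0.75,0],"spin":0},{"translation":[-0.33,0.66,0],"spin":0},{"translation":[-0.31,0.67,0],"spin":0},{"translation":[-0.29,0.68,0],"spin":0},{"translation":[-0.27,0.68,0],"spin":0}]'
python3 - <<'E'
from h import *
arcinfo([.03]*6)
m=R.from_quat(st()['eef_rot']).as_matrix(); print('tool x',m[:,0].round(3))
im=optics.camera("side")[:,:,::-1]
p=case2w(C,[0,0,.2]); u,v=proj("side",np.array([p]))[0]; u,v=int(u),int(v)
c=im[v-75:v+75,u-80:u+120].astype(float)
c=np.clip(255*((c-20)/235).clip(0)**.5,0,255).astype('uint8')
cv2.imwrite("pics/side6.png",cv2.resize(c,(800,600),interpolation=cv2.INTER_CUBIC))
E
```

```text
time: 14.9
ee_pos: [0.5966, 0.0371, 0.249]
eef_rot: [0.467, 0.533, -0.496, 0.502]
ft_force: [-8.1, 0.8, -9.2]
width: 0.0103
t 14.90 th 0.934 rad 188.7 y 0.5 | F tang -10.6 radial -6.0 y 1.4 yaw 0.2 w 0.0103
[0.3  0.72 0.  ] th->0.964
[-0.19  0.52  0.  ] th->0.994
[-0.17  0.52  0.  ] th->1.024
[-0.16  0.53  0.  ] th->1.054
[-0.14  0.53  0.  ] th->1.084
[-0.13  0.53  0.  ] th->1.114
tool x [-0.06   0.001 -0.998]
```

View pics/side6.png

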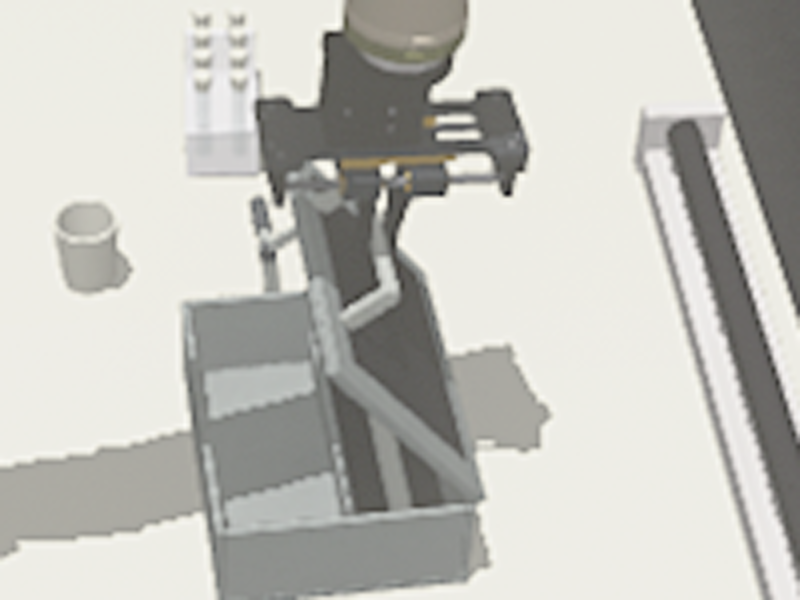

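```bash
cat >> h.py <<'E'
def thfit(px,y=-.067):
    f=lambda t:(proj("side",np.array([case2w(C,[.1-.18314*np.cos(t[0]+.2993),y,.09+.18314*np.sin(t[0]+.2993)])]))[0]-px)
    s=least_squares(f,[.9]); return s.x[0],s.fun
def brace(px,y=.138):  # side px -> case x,z on plane y
    f=lambda q:proj("side",np.array([case2w(C,[q[0],y,q[1]])]))[0]-px
    return least_squares(f,[0,.12]).x*1000
E
python3 - <<'E'
from h import *
p=case2w(C,[0,0,.2]); u,v=proj("side",np.array([p]))[0]; u,v=int(u),int(v)
q=lambda a,b:(u-80+a/4,v-75+b/4)
print(thfit(q(392,285)))
print('grip outer end?',brace(q(258,203),.206),'inner',brace(q(265,238),.166), 'lower link base',brace(q(272,290)))
E
```

```text
(np.float64(0.9526303426664546), array([0.78299628, 2.37853761]))
grip outer end? [-21.88422418 123.33256433] inner [-21.14628321 118.68417781] lower link base [-18.81957484  84.25029882]
```

```bash
python3 -m inch '[{"translation":[-0.05,0.6,0],"spin":0},{"translation":[-0.15,0.52,0],"spin":0},{"translation":[-0.14,0.45,0],"spin":0},{"translation":[-0.1,0.4,0],"spin":0}]'
cat >> h.py <<'E'
def look(name,dths=(.01,)*4):
    arcinfo(dths)
    im=optics.camera("side")[:,:,::-1]
    p=case2w(C,[0,.08,.16]); u,v=proj("side",np.array([p]))[0]; u,v=int(u),int(v)
    c=im[v-48:v+42,u-50:u+70].astype(float)
    c=np.clip(255*((c-20)/235).clip(0)**.5,0,255).astype('uint8')
    print('origin',u-50,v-48,'scale 6.667')
    cv2.imwrite(f"pics/{name}.png",cv2.resize(c,(800,600),interpolation=cv2.INTER_CUBIC))
E
python3 -c "
from h import *
look('k1')"
```

```text
time: 15.45
ee_pos: [0.6163, 0.0386, 0.2556]
eef_rot: [0.467, 0.534, -0.497, 0.5]
ft_force: [-6.4, 0.1, -7.1]
width: 0.0103
t 15.45 th 1.044 rad 189.4 y 0.5 | F tang -7.9 radial -5.5 y 0.6 yaw 0.2 w 0.0103
[0.55 0.36 0.  ] th->1.054
[-0.05  0.18  0.  ] th->1.064
[-0.05  0.18  0.  ] th->1.074
[-0.05  0.18  0.  ] th->1.084
origin 248 142 scale 6.667
```

View pics/k1.png

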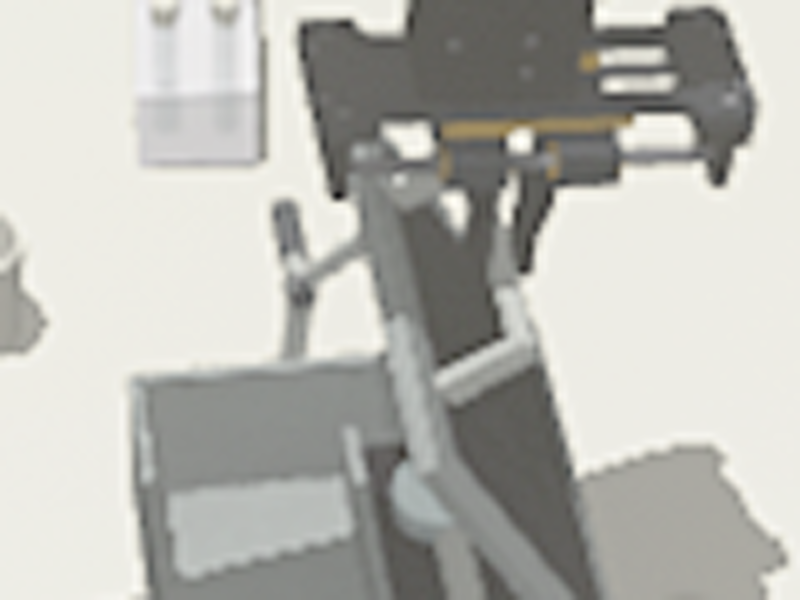

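```bash
python3 -m inch '[{"translation":[0,0.38,0],"spin":0},{"translation":[-0.05,0.36,0],"spin":0},{"translation":[-0.05,0.35,0],"spin":0},{"translation":[-0.04,0.34,0],"spin":0}]' 
python3 -c "
from h import *
print(thfit((326.75,193.75)))
look('k2')"
```

```text
time: 16.0
ee_pos: [0.6305, 0.0395, 0.2588]
eef_rot: [0.466, 0.535, -0.498, 0.499]
ft_force: [-6.2, 1.0, -6.5]
width: 0.0106
(np.float64(1.0548225524323307), array([0.26908039, 1.07342161]))
t 16.00 th 1.121 rad 190.0 y 0.6 | F tang -7.0 radial -5.5 y 1.4 yaw 0.1 w 0.0106
[0.63 0.33 0.  ] th->1.131
[-0.04  0.18  0.  ] th->1.141
[-0.04  0.18  0.  ] th->1.151
[-0.03  0.18  0.  ] th->1.161
origin 248 142 scale 6.667
```

View pics/k2.png

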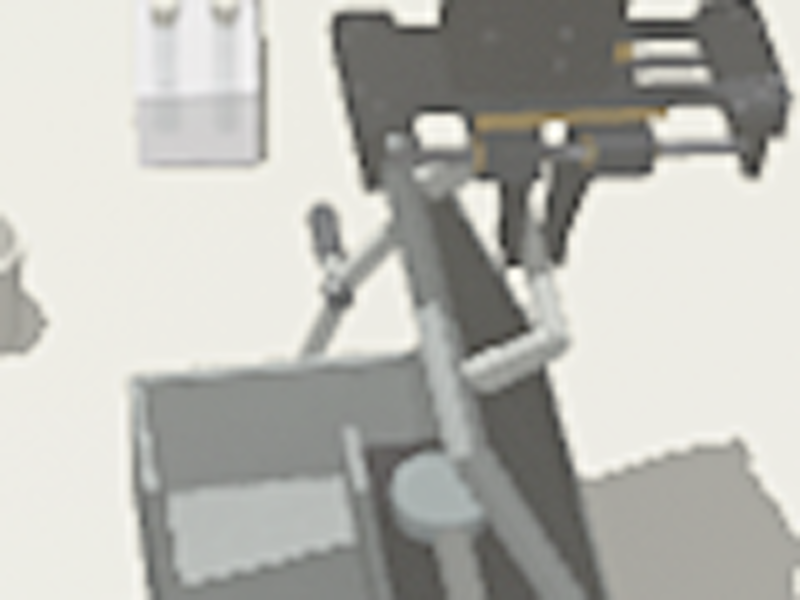

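Knee at (338,290) is close to straight; now small steps, watching force.

```bash
python3 -m inch '[{"translation":[0.03,0.2,0],"spin":0},{"translation":[0,0.2,0],"spin":0},{"translation":[0,0.18,0],"spin":0}]' 
python3 -c "
from h import *
look('k3')"
```

```text
time: 16.42
ee_pos: [0.6367, 0.04, 0.2598]
eef_rot: [0.466, 0.535, -0.498, 0.498]
ft_force: [-7.1, 1.9, -6.7]
width: 0.0103
t 16.43 th 1.154 rad 190.2 y 0.6 | F tang -7.7 radial -5.8 y 2.4 yaw 0.0 w 0.0103
[0.66 0.31 0.01] th->1.164
[-0.03  0.18 -0.  ] th->1.174
[-0.03  0.18 -0.  ] th->1.184
[-0.03  0.18 -0.  ] th->1.194
origin 248 142 scale 6.667
```

View pics/k3.png

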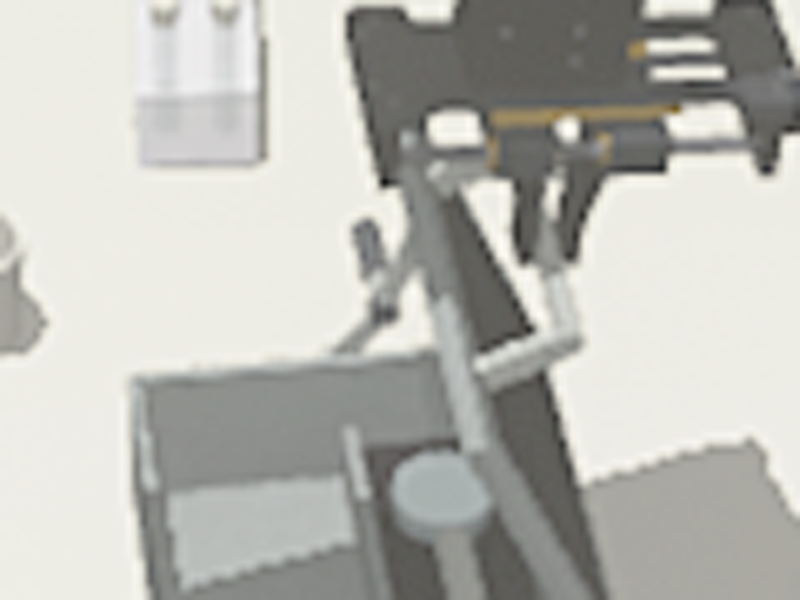

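```bash
python3 -m inch '[{"translation":[0,0.03,0],"spin":0},{"translation":[0,0.03,0],"spin":0}]' 
python3 -c "
from h import *
print(brace((305.4,188.5),.145),'prev',brace((248+338/6.667,142+290/6.667),.145))
look('k4')"
```

```text
time: 16.73
ee_pos: [0.6371, 0.04, 0.2599]
eef_rot: [0.466, 0.536, -0.498, 0.498]
ft_force: [-5.4, 1.7, -8.0]
width: 0.0106
[ 34.55590863 103.62377842] prev [ 11.41025595 120.06607105]
t 16.73 th 1.156 rad 190.2 y 0.6 | F tang -6.2 radial -7.3 y 2.1 yaw 0.0 w 0.0106
[0.66 0.31 0.01] th->1.166
[-0.03  0.18 -0.  ] th->1.176
[-0.03  0.18 -0.  ] th->1.186
[-0.03  0.18 -0.  ] th->1.196
origin 248 142 scale 6.667
```

View pics/k4.png

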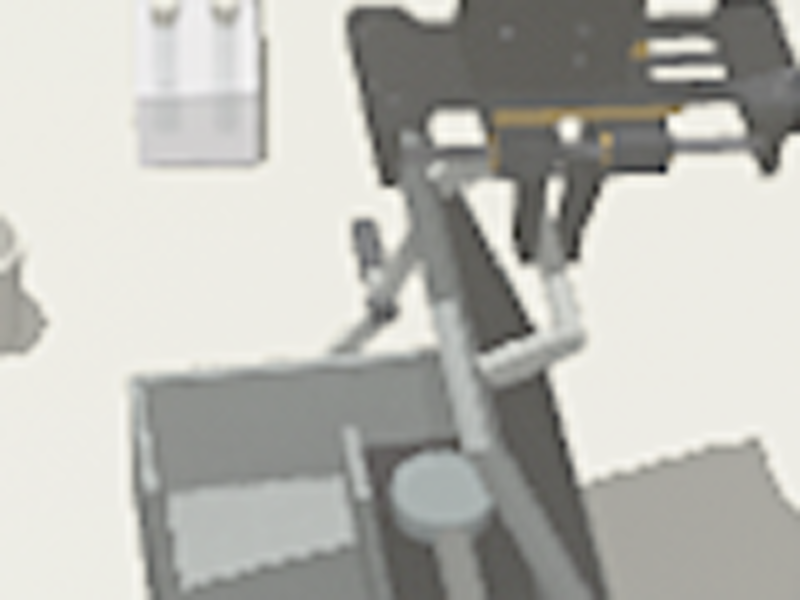

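Knee flipped past straight (pin at (380,312), lower link now shallow, upper steep). Ease back until the brace takes the load.

```bash
python3 -m inch '[{"translation":[0.03,-0.2,0],"spin":0},{"translation":[0.03,-0.2,0],"spin":0},{"translation":[0.03,-0.2,0],"spin":0}]' 
python3 -c "
from h import *
look('k5',())"
```

```text
time: 17.15
ee_pos: [0.6315, 0.0397, 0.2592]
eef_rot: [0.466, 0.536, -0.498, 0.497]
ft_force: [-2.0, 0.9, -12.3]
width: 0.0104
t 17.15 th 1.126 rad 190.2 y 0.6 | F tang -3.7 radial -11.9 y 1.0 yaw 0.0 w 0.0104
origin 248 142 scale 6.667
```

View pics/k5.png

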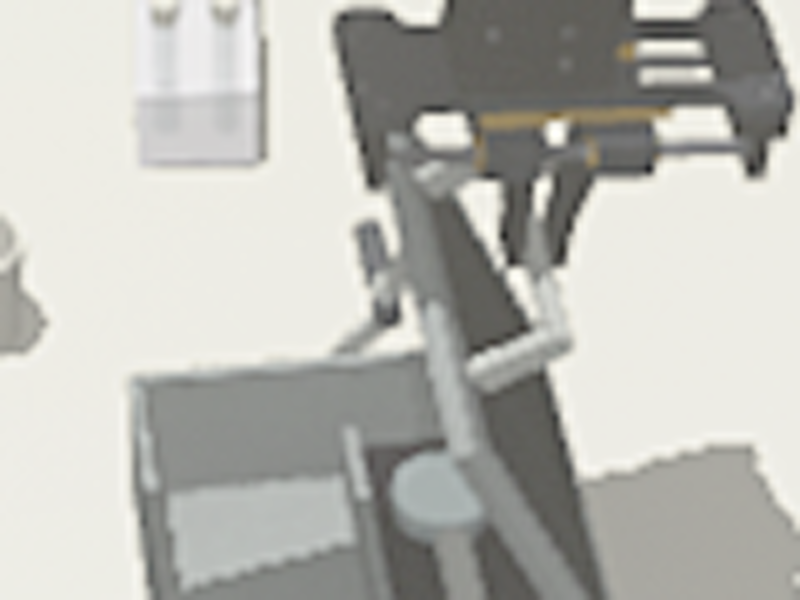

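```bash
python3 -m inch '[{"translation":[0.12,-0.18,0],"spin":0},{"translation":[0.12,-0.18,0],"spin":0}]' 
python3 -c "
from h import *
arcinfo([])"
python3 -m inch '[{"translation":[0.1,-0.18,0],"spin":0},{"translation":[0.1,-0.15,0],"spin":0}]' 
python3 -c "
from h import *
look('k6',())"
```

```text
time: 17.45
ee_pos: [0.6281, 0.0394, 0.2586]
eef_rot: [0.467, 0.535, -0.498, 0.498]
ft_force: [-3.9, 0.8, -3.4]
width: 0.0106
t 17.45 th 1.108 rad 190.1 y 0.6 | F tang -4.3 radial -2.8 y 1.1 yaw -0.0 w 0.0106
time: 17.7
ee_pos: [0.6256, 0.0392, 0.2581]
eef_rot: [0.468, 0.534, -0.497, 0.499]
ft_force: [1.3, 0.9, -1.7]
width: 0.0107
t 17.70 th 1.095 rad 190.1 y 0.6 | F tang 1.0 radial -1.9 y 0.8 yaw -0.0 w 0.0107
origin 248 142 scale 6.667
```

View pics/k6.png

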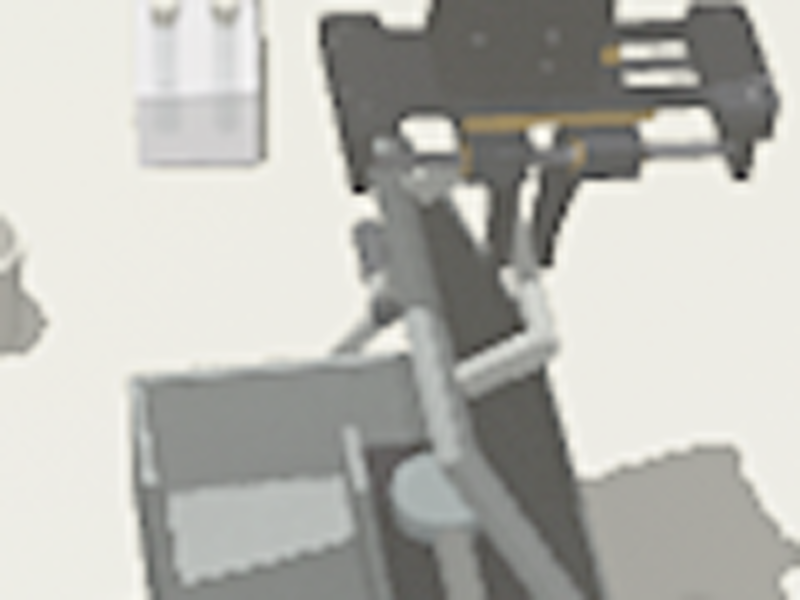

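Tangential force is ~0 and the knee is resting at its stop. Release narrowly and rise straight.

```bash
python3 -m inch '[{"translation":[0,0,0],"spin":0},{"translation":[0,0,0],"spin":0},{"translation":[0,0,0],"spin":0}]' 0.68
python3 -c "
from h import *
look('k7',())"
```

```text
time: 18.12
ee_pos: [0.6267, 0.0388, 0.2597]
eef_rot: [0.469, 0.533, -0.496, 0.5]
ft_force: [1.0, 0.4, 0.1]
width: 0.0266
t 18.12 th 1.102 rad 191.5 y 0.1 | F tang 1.1 radial -0.0 y 0.3 yaw -0.1 w 0.0266
origin 248 142 scale 6.667
```

View pics/k7.png

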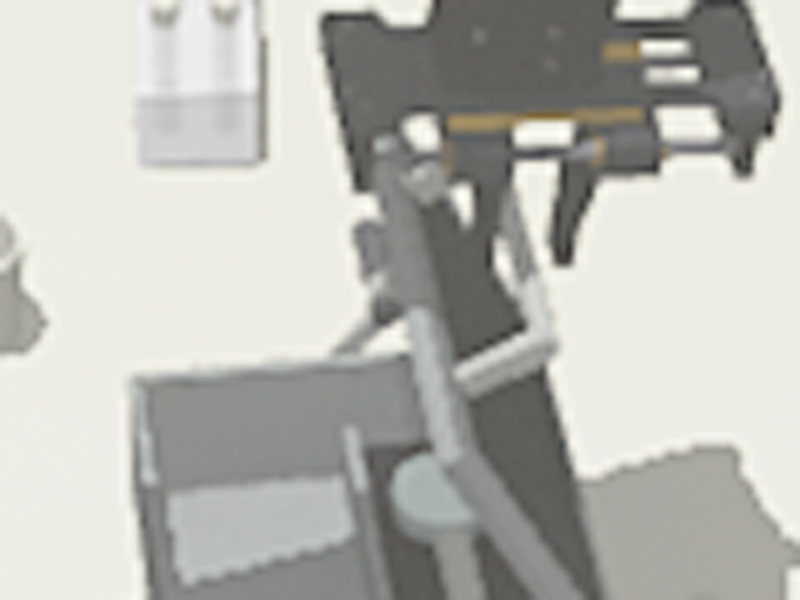

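Lid holds on its brace. Rise.

```bash
python3 -m inch '[{"translation":[-1,0,0],"spin":0},{"translation":[-1.5,0,0],"spin":0},{"translation":[-2,0,0],"spin":0},{"translation":[-3,0,0],"spin":0},{"translation":[-3,0,0],"spin":0}]'
python3 -c "
from h import *
look('k8',())
rep()
print('jar rel',delta([.453,-.342,.3]))
"
```

```text
time: 18.8
ee_pos: [0.6328, 0.0379, 0.3701]
eef_rot: [0.469, 0.533, -0.497, 0.499]
ft_force: [0.7, -0.0, 0.2]
width: 0.0275
t 18.80 th 1.184 rad 300.3 y -1.2 | F tang 0.7 radial 0.2 y -0.1 yaw -0.1 w 0.0275
origin 248 142 scale 6.667
t 18.85 case mm [ 74.5  -1.  374.3] F [-0.4 -0.2  3.4] w 0.0277 yaw 3.8 j [ 0.29  0.45 -0.66  1.04  0.25  1.78 -0.22]
jar rel [  8.24706138 -20.08096537  36.80933452]
```

View pics/k8.png

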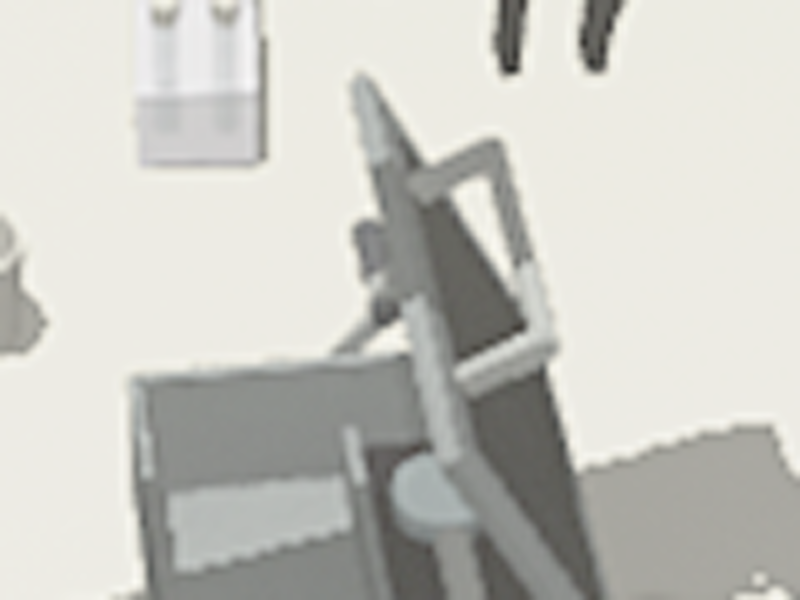

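```bash
python3 -m inch '[{"translation":[0,-2.5,4.6],"spin":0},{"translation":[0,-2.5,4.6],"spin":0},{"translation":[0,-2.5,4.6],"spin":0},{"translation":[0,-2.5,4.6],"spin":0},{"translation":[0,-2.5,4.6],"spin":0},{"translation":[0,-2.5,4.6],"spin":0},{"translation":[0,-2.5,4.6],"spin":0},{"translation":[0,-2.5,4.6],"spin":0},{"translation":[1.5,0,0],"spin":10},{"translation":[1.5,0,0],"spin":10},{"translation":[1.5,0,0],"spin":10},{"translation":[1.5,0,0],"spin":10},{"translation":[1.5,0,0],"spin":10},{"translation":[1.5,0,0],"spin":10},{"translation":[1.5,0,0],"spin":10},{"translation":[1.5,0,0],"spin":10},{"translation":[1.5,0,0],"spin":10}]' 0.25 10
python3 - <<'E'
from h import *
rep()
print('jar rel',delta([.453,-.342,.15]),'toolx',R.from_quat(st()['eef_rot']).as_matrix()[:,0])
E
```

```text
time: 20.98
ee_pos: [0.4509, -0.3537, 0.2622]
eef_rot: [-0.694, -0.006, 0.72, -0.008]
ft_force: [0.4, -0.2, 0.1]
width: 0.0656
t 20.98 case mm [-134.4 -379.5  262.2] F [ 0.4 -0.2  0.1] w 0.0656 yaw -88.8 j [ 0.84  0.24 -0.32  1.49  0.09  1.45 -1.04]
jar rel [11.20278387 -1.20071564 -0.62975587] toolx [-0.03544323 -0.00375299 -0.99936464]
```

Run:
```python
from h import *
s=st();p=s['ee_pos'];m=R.from_quat(s['eef_rot']).as_matrix()
out=[]
for n in("side","top"):
    im=optics.camera(n)[:,:,::-1]
    u,v=proj(n,np.array([p]))[0];u,v=int(u),int(v)
    u=min(u,510)
    c=im[v-40:v+50,u-50:u+50].astype(float); c=np.clip(255*((c-10)/245).clip(0)**.5,0,255).astype('uint8')
    c=cv2.resize(c,(400,360),interpolation=cv2.INTER_CUBIC)
    for q,col in(((.0,.033,0),(0,255,0)),((0,-.033,0),(0,255,0)),((.017,.033,0),(0,0,255)),((.017,-.033,0),(0,0,255))):
        a=(proj(n,np.array([p+m@np.array(q)]))[0]-[u-50,v-40]+.5)*4; cv2.circle(c,(int(a[0]),int(a[1])),3,col,-1)
    out.append(c)
cv2.imwrite("pics/j1.png",np.hstack(out))
```

```text
(no output)
```

View pics/j1.png

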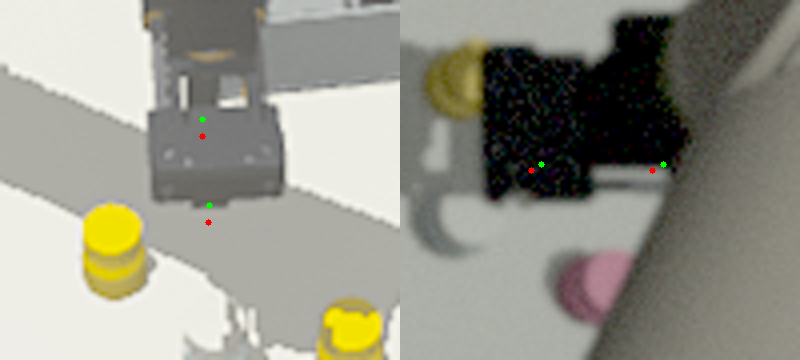

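Green (TCP level) marks match the visible fingertip at (210,205), confirming that the tips are about at TCP level. Descend to the jar with TCP at 0.024.

```bash
python3 -m inch '[{"translation":[2,-0.6,-0.2],"spin":-2.7},{"translation":[3,-0.6,-0.2],"spin":0},{"translation":[4,0,-0.1],"spin":0},{"translation":[3,0,0],"spin":0}]' 0.25 20
python3 - <<'E'
from h import *
rep()
print('jar rel',delta([.453,-.342,.024]))
E
```

```text
time: 21.58
ee_pos: [0.4544, -0.3428, 0.1458]
eef_rot: [-0.696, -0.031, 0.717, -0.036]
ft_force: [-0.5, -1.3, 0.1]
width: 0.0653
t 21.57 case mm [-130.2 -368.9  145.8] F [-0.5 -1.3  0.1] w 0.0653 yaw -84.6 j [ 0.83  0.29 -0.33  1.67  0.12  1.21 -1.01]
jar rel [12.17976977 -0.16933391 -0.22790187]
```

```bash
python3 -m inch '[{"translation":[3,-0.1,-0.1],"spin":0},{"translation":[3,-0.1,-0.1],"spin":0},{"translation":[2.5,0,0],"spin":0},{"translation":[2,0,0],"spin":0},{"translation":[1.3,0,0],"spin":0}]'
python3 - <<'E'
from h import *
rep()
print('jar rel',delta([.453,-.342,.024]))
im=optics.camera("side")[:,:,::-1]
c=im[280:400,220:360]; cv2.imwrite("pics/j2.png",cv2.resize(c,(700,600),interpolation=cv2.INTER_CUBIC))
E
```

```text
time: 22.2
ee_pos: [0.4566, -0.3434, 0.0292]
eef_rot: [-0.697, -0.039, 0.715, -0.046]
ft_force: [0.4, 0.5, -0.1]
width: 0.0652
t 22.20 case mm [-128.1 -369.6   29.2] F [ 0.4  0.5 -0.1] w 0.0652 yaw -83.2 j [ 0.81  0.42 -0.32  1.77  0.18  0.99 -1.03]
jar rel [ 0.52895477 -0.18480464  0.32698204]
```

View pics/j2.png

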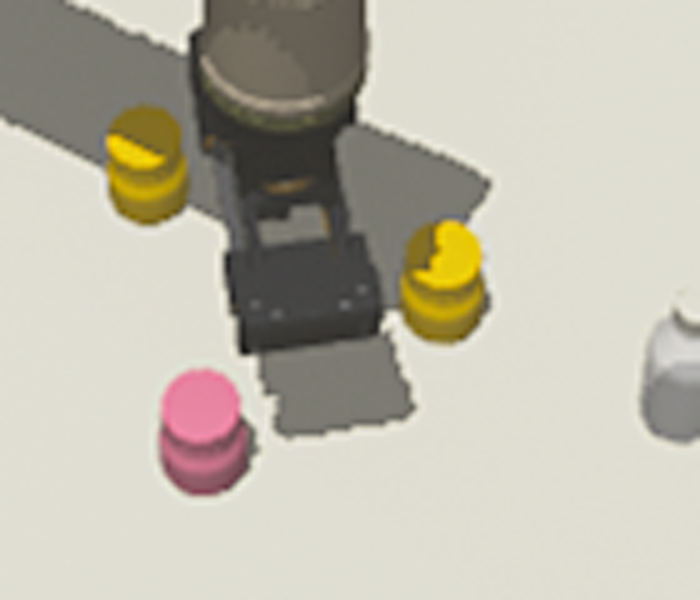

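```bash
python3 -m inch '[{"translation":[0.5,-0.15,0.3],"spin":0},{"translation":[0,0,0],"spin":0}]' 
python3 -m inch '[{"translation":[0,0,0],"spin":0},{"translation":[0,0,0],"spin":0},{"translation":[0,0,0],"spin":0},{"translation":[0,0,0],"spin":0},{"translation":[0,0,0],"spin":0}]' 1 20
python3 - <<'E'
from h import *
rep()
E
```

```text
time: 22.5
ee_pos: [0.4533, -0.3423, 0.0239]
eef_rot: [-0.697, -0.039, 0.714, -0.046]
ft_force: [0.3, 0.9, 0.0]
width: 0.0652
time: 23.12
ee_pos: [0.4541, -0.3428, 0.0255]
eef_rot: [-0.698, -0.039, 0.714, -0.047]
ft_force: [0.3, -0.2, -0.5]
width: 0.0428
t 23.12 case mm [-130.5 -368.9   25.5] F [ 0.3 -0.2 -0.5] w 0.0428 yaw -83.0 j [ 0.82  0.42 -0.32  1.78  0.18  0.98 -1.03]
```

```bash
python3 -m inch '[{"translation":[-0.5,0,0],"spin":0},{"translation":[-1.5,0,0],"spin":0},{"translation":[-3,0,0],"spin":0},{"translation":[-4,0,0],"spin":0},{"translation":[-5,0,0],"spin":0}]'
python3 - <<'E'
from h import *
rep()
im=optics.camera("side")[:,:,::-1]
c=im[250:370,220:360]; c=np.clip(255*((c-10.)/245).clip(0)**.6,0,255).astype('uint8'); cv2.imwrite("pics/j3.png",cv2.resize(c,(700,600),interpolation=cv2.INTER_CUBIC))
E
```

```text
time: 23.75
ee_pos: [0.4555, -0.3397, 0.169]
eef_rot: [-0.696, -0.04, 0.715, -0.046]
ft_force: [-0.1, 0.1, -1.0]
width: 0.0428
t 23.75 case mm [-128.9 -365.8  169. ] F [-0.1  0.1 -1. ] w 0.0428 yaw -83.0 j [ 0.83  0.27 -0.34  1.65  0.12  1.26 -0.98]
```

View pics/j3.png

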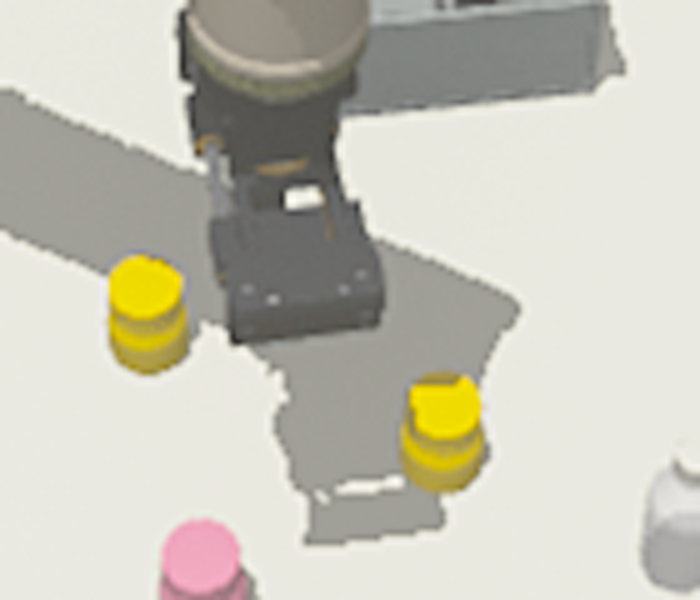

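Jar is in hand. Work out the traverse.

Run:
```python
from h import *
rep([-.05,0,.19],-90)
print(R.from_quat(st()['eef_rot']).as_matrix()[:,0].round(3))
```

```text
t 23.80 case mm [-125.9 -367.6  177. ] F [ 2.4 -0.2  6.6] w 0.0428 yaw -83.0 j [ 0.83  0.27 -0.34  1.64  0.12  1.26 -0.98]
delta cm [ -1.96 -36.28  -9.52] spin 3.1
[-0.019 -0.015 -1.   ]
```

```bash
python3 -m inch '[{"translation":[-1,-1,0],"spin":3},{"translation":[-1,-2.5,-0.8],"spin":0},{"translation":[0,-3,-0.8],"spin":0},{"translation":[0,-3,-0.8],"spin":0},{"translation":[0,-3,-0.8],"spin":0},{"translation":[0,-3,-0.8],"spin":0},{"translation":[0,-3,-0.8],"spin":0},{"translation":[0,-3,-0.8],"spin":0},{"translation":[0,-3,-0.8],"spin":0},{"translation":[0,-3,-0.8],"spin":0},{"translation":[0,-3,-0.8],"spin":0},{"translation":[0,-2,-0.5],"spin":0}]'
python3 - <<'E'
from h import *
rep([-.05,0,.19],-90)
E
```

```text
time: 25.3
ee_pos: [0.5251, -0.0022, 0.2048]
eef_rot: [-0.706, -0.015, 0.708, -0.032]
ft_force: [0.3, -0.2, 0.2]
width: 0.0426
t 25.30 case mm [-36.4 -33.9 204.8] F [ 0.3 -0.2  0.2] w 0.0426 yaw -86.2 j [ 0.44  0.17 -0.59  1.71  0.12  1.3  -1.69]
delta cm [ 1.4  -3.42  1.36] spin -0.1
```

```bash
python3 -m inch '[{"translation":[0.5,-1.7,0.9],"spin":0},{"translation":[0.5,-1.7,0.6],"spin":0},{"translation":[0,0,0],"spin":0}]'
python3 - <<'E'
from h import *
rep([-.05,0,.05],-90)
im=optics.camera("side")[:,:,::-1]
c=im[110:260,220:400]; c=np.clip(255*((c-10.)/245).clip(0)**.5,0,255).astype('uint8'); cv2.imwrite("pics/p1.png",cv2.resize(c,(720,600),interpolation=cv2.INTER_CUBIC))
E
```

```text
time: 25.68
ee_pos: [0.5061, 0.0334, 0.1944]
eef_rot: [-0.706, -0.015, 0.707, -0.033]
ft_force: [-0.7, -0.4, -0.4]
width: 0.043
t 25.68 case mm [-52.9   2.9 194.4] F [-0.7 -0.4 -0.4] w 0.043 yaw -86.1 j [ 0.41  0.14 -0.62  1.77  0.11  1.27 -1.75]
delta cm [14.44 -0.07 -0.33] spin -0.0
```

View pics/p1.png

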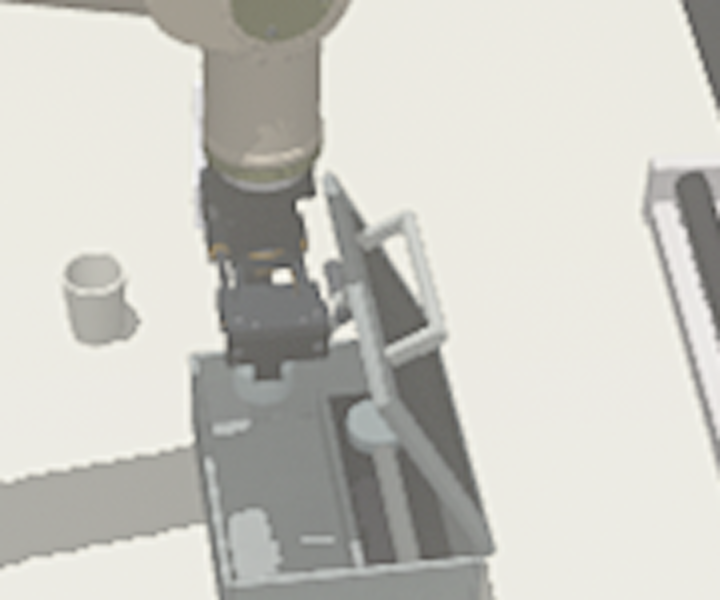

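Jar is over the front compartment, with the gripper clear of the lid. Descend.

```bash
python3 -m inch '[{"translation":[2,0,0],"spin":0},{"translation":[2.5,0,0],"spin":0},{"translation":[2.5,0,0],"spin":0},{"translation":[2,0,0],"spin":0}]'
python3 - <<'E'
from h import *
rep([-.052,0,.035],-90)
E
```

```text
time: 26.22
ee_pos: [0.5088, 0.0249, 0.1044]
eef_rot: [0.708, 0.011, -0.706, 0.031]
ft_force: [-0.3, -0.6, -0.5]
width: 0.0427
t 26.23 case mm [-50.8  -5.8 104.4] F [-0.3 -0.6 -0.5] w 0.0427 yaw -86.5 j [ 0.39  0.23 -0.61  1.87  0.18  1.09 -1.8 ]
delta cm [ 6.92 -0.77  0.14] spin -0.5
```

```bash
python3 -m inch '[{"translation":[2,-0.3,0.1],"spin":-0.5},{"translation":[2,-0.2,0],"spin":0},{"translation":[1.5,0,0],"spin":0},{"translation":[0.8,0,0],"spin":0}]'
python3 - <<'E'
from h import *
rep([-.052,0,.0315],-90)
E
```

```text
time: 26.72
ee_pos: [0.5082, 0.0231, 0.0385]
eef_rot: [0.707, 0.012, -0.706, 0.033]
ft_force: [-0.2, -0.7, -0.4]
width: 0.0427
t 26.73 case mm [-51.6  -7.5  38.5] F [-0.2 -0.7 -0.4] w 0.0427 yaw -86.4 j [ 0.37  0.32 -0.59  1.93  0.25  0.96 -1.85]
delta cm [ 0.68 -0.77  0.05] spin -0.3
```

```bash
python3 -m inch '[{"translation":[0.3,0,0],"spin":0},{"translation":[0.2,0,0],"spin":0},{"translation":[0.1,0,0],"spin":0}]'
python3 - <<'E'
from h import *
rep([-.052,0,.0315],-90)
E
```

```text
time: 27.1
ee_pos: [0.5089, 0.0224, 0.0329]
eef_rot: [0.708, 0.011, -0.705, 0.033]
ft_force: [0.7, 0.3, -1.0]
width: 0.0431
t 27.10 case mm [-50.9  -8.3  32.9] F [ 0.7  0.3 -1. ] w 0.0431 yaw -86.4 j [ 0.36  0.33 -0.58  1.93  0.26  0.95 -1.86]
delta cm [ 0.11 -0.83  0.12] spin -0.4
```

```bash
python3 -m inch '[{"translation":[0.1,0,0],"spin":0},{"translation":[0.1,0,0],"spin":0}]'
python3 - <<'E'
from h import *
rep([-.052,0,.0315],-90)
E
```

```text
time: 27.35
ee_pos: [0.5098, 0.0224, 0.0318]
eef_rot: [0.709, 0.011, -0.705, 0.033]
ft_force: [-0.9, -0.7, 7.1]
width: 0.043
t 27.35 case mm [-50.   -8.3  31.8] F [-0.9 -0.7  7.1] w 0.043 yaw -86.4 j [ 0.36  0.33 -0.58  1.93  0.26  0.95 -1.86]
delta cm [ 0.   -0.83  0.21] spin -0.4
```

Floor contact felt (7 N). Release and rise.

```bash
python3 -m inch '[{"translation":[0,0,0],"spin":0},{"translation":[0,0,0],"spin":0},{"translation":[0,0,0],"spin":0},{"translation":[0,0,0],"spin":0}]' 0.25
python3 -m inch '[{"translation":[-1,0,0],"spin":0},{"translation":[-2.5,0,0.05],"spin":0},{"translation":[-3.5,0,0.05],"spin":0},{"translation":[-4,0,0],"spin":0},{"translation":[-4,0,0],"spin":0}]'
python3 - <<'E'
from h import *
rep([-.05,0,.32],0)
im=optics.camera("side")[:,:,::-1]
c=im[110:260,220:400]; c=np.clip(255*((c-10.)/245).clip(0)**.5,0,255).astype('uint8'); cv2.imwrite("pics/p2.png",cv2.resize(c,(720,600),interpolation=cv2.INTER_CUBIC))
E
```

```text
time: 27.85
ee_pos: [0.5099, 0.0225, 0.0319]
eef_rot: [0.709, 0.011, -0.705, 0.033]
ft_force: [0.6, -0.9, -0.0]
width: 0.0642
time: 28.48
ee_pos: [0.5059, 0.0273, 0.186]
eef_rot: [0.707, 0.012, -0.706, 0.033]
ft_force: [-0.4, 0.3, -0.4]
width: 0.0653
t 28.48 case mm [-53.5  -3.1 186. ] F [-0.4  0.3 -0.4] w 0.0653 yaw -86.4 j [ 0.42  0.14 -0.62  1.78  0.12  1.25 -1.75]
delta cm [-13.41   0.08  -0.35] spin -90.3
```

View pics/p2.png

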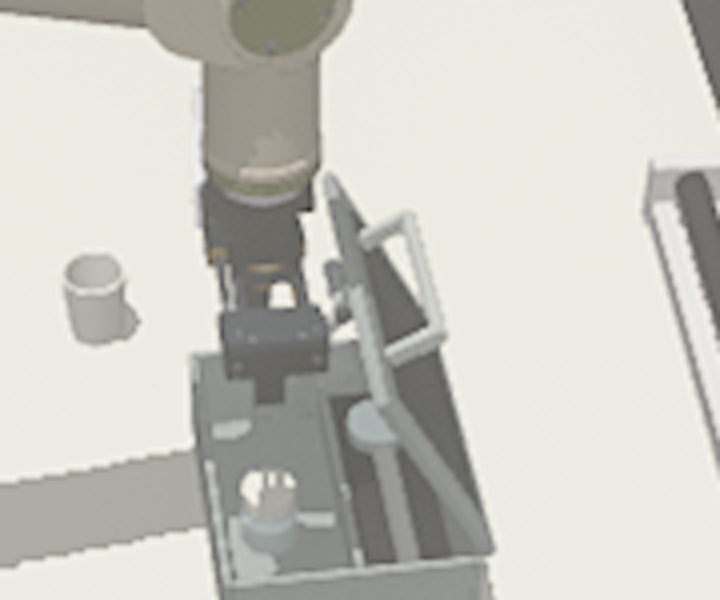

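Jar stands upright at (270,510) and the lid is still propped. Next is the knee grip; check bystander positions along the route.

Run:
```python
from h import *
inv=lambda p:R.from_euler('z',-C[2]).apply(p-[C[0],C[1],0])*1000
for n,px,z in(("rack r",(144,205),.05),("rack c",(112,205),.05),("beaker",(191,254),.07)): print(n,inv(atz("top",px,z)).round())
im=optics.camera("top")[:,:,::-1]
c=im[110:270,150:360].astype(float); c=np.clip(255*(c/255)**.5,0,255).astype('uint8'); cv2.imwrite("pics/t2.png",cv2.resize(c,(788,600),interpolation=cv2.INTER_CUBIC))
rep([-.053,.23,.23],-90)
```

```text
rack r [-38. 380.  50.]
rack c [-34. 464.  50.]
beaker [-174.  255.   70.]
t 28.57 case mm [-51.   -2.7 189.1] F [ 0.8 -0.7 -0.7] w 0.065 yaw -86.4 j [ 0.42  0.14 -0.62  1.78  0.12  1.25 -1.75]
delta cm [ -4.78 -23.14   0.28] spin -0.3
```

View pics/t2.png

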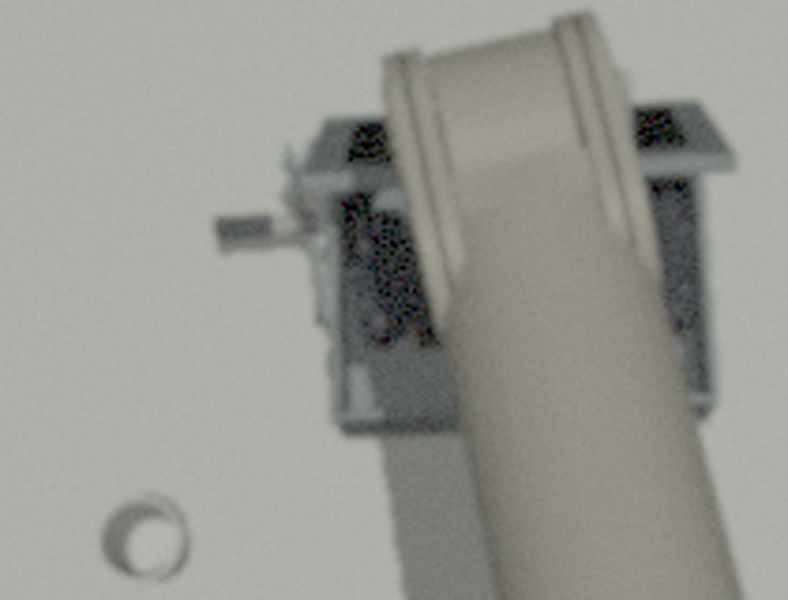

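```bash
python3 - <<'E'
from h import *
inv=lambda p:R.from_euler('z',-C[2]).apply(p-[C[0],C[1],0])*1000
px=(150+243/3.752,110+233/3.752)
for z in(.1,.11,.12): print(inv(atz("top",px,z)).round(1))
for z in(.1,.11,.12): print(inv(atz("side",(248+368/6.667,142+245/6.667),z)).round(1))
print(tri({"top":px,"side":(248+368/6.667,142+245/6.667)}),inv(tri({"top":px,"side":(248+368/6.667,142+245/6.667)})[0]))
E
python3 -m inch '[{"translation":[-1,-2,0.1],"spin":0},{"translation":[-1,-3,0],"spin":0},{"translation":[-1,-3,0],"spin":0},{"translation":[-1,-3,0],"spin":0},{"translation":[-1,-3,0],"spin":0},{"translation":[0,-3,0],"spin":0},{"translation":[0,-3,0],"spin":0},{"translation":[0,-3,0],"spin":0}]' 1 20
python3 -c "
from h import *
rep([-.053,.24,.23],0)"
```

```text
[ 29.  186.6 100. ]
[ 26.4 185.3 110. ]
[ 23.8 184.  120. ]
[ 35.4 199.  100. ]
[ 33.4 187.9 110. ]
[ 31.5 176.8 120. ]
(array([0.57507162, 0.22106941, 0.11072809]), array([-0.11671576, -0.9676077 , -1.25357171,  0.43248916])) [ 28.7130147  185.44059596 110.72808651]
time: 29.58
ee_pos: [0.486, 0.2734, 0.2341]
eef_rot: [0.708, 0.014, -0.705, 0.033]
ft_force: [-0.3, -0.9, 0.7]
width: 0.0013
t 29.57 case mm [-56.5 243.8 234.1] F [-0.3 -0.9  0.7] w 0.0013 yaw -86.2 j [ 0.05  0.27 -0.79  1.57  0.22  1.4  -2.26]
delta cm [ 0.42  0.36 -0.35] spin -90.1
```

```bash
python3 -m inch '[{"translation":[0,0,0],"spin":-10},{"translation":[0,0,0],"spin":-10},{"translation":[0,0,0],"spin":-10},{"translation":[0,0,0],"spin":-10},{"translation":[0,0,0],"spin":-10},{"translation":[0,0,0],"spin":-10},{"translation":[0,0,0],"spin":-10},{"translation":[0,0,0],"spin":-10},{"translation":[0,0,0],"spin":-10}]'
python3 -c "
from h import *
rep([.085,.235,.2],0)"
```

```text
time: 30.7
ee_pos: [0.4735, 0.2891, 0.2333]
eef_rot: [0.457, 0.528, -0.473, 0.537]
ft_force: [0.0, -0.5, -0.3]
width: 0.0007
t 30.70 case mm [-68.  260.3 233.3] F [ 0.  -0.5 -0.3] w 0.0007 yaw 7.7 j [ 0.21  0.35 -1.05  1.57  0.32  1.43 -0.73]
delta cm [ 3.29 15.12  3.46] spin 3.8
```

```bash
python3 -m inch '[{"translation":[0,3.5,0.2],"spin":3.8},{"translation":[0.5,3.5,0.3],"spin":0},{"translation":[0.5,3.5,0.3],"spin":0},{"translation":[0.5,3.5,0.3],"spin":0},{"translation":[0.5,1.5,0.3],"spin":0}]'
python3 -c "
from h import *
rep([.085,.235,.086],0)"
```

```text
time: 31.32
ee_pos: [0.6274, 0.2958, 0.2123]
eef_rot: [0.472, 0.515, -0.488, 0.522]
ft_force: [0.2, 0.1, 0.4]
width: 0.0007
t 31.32 case mm [ 86.  256.5 212.3] F [0.2 0.1 0.4] w 0.0007 yaw 4.4 j [ 0.03  0.66 -0.91  1.2   0.51  1.53 -0.72]
delta cm [12.68  0.    1.86] spin 0.5
```

```bash
python3 -m inch '[{"translation":[3,0,0.4],"spin":0.5},{"translation":[3.5,0,0.5],"spin":0},{"translation":[3.5,0,0.5],"spin":0},{"translation":[2.5,0,0.4],"spin":0}]'
python3 -c "
from h import *
rep([.085,.188,.086],0)"
```

```text
time: 31.82
ee_pos: [0.6243, 0.2805, 0.086]
eef_rot: [0.475, 0.516, -0.488, 0.52]
ft_force: [-0.1, 0.2, 0.2]
width: 0.0004
t 31.82 case mm [ 81.9 241.4  86. ] F [-0.1  0.2  0.2] w 0.0004 yaw 4.1 j [ 0.07  0.73 -0.87  1.38  0.56  1.31 -0.76]
delta cm [0.09 0.29 5.34] spin 0.2
```

```bash
python3 -m inch '[{"translation":[0,0.2,1.5],"spin":0.2},{"translation":[0,0.1,1.8],"spin":0},{"translation":[0,0,1.6],"spin":0}]'
python3 - <<'E'
from h import *
rep([.06,.188,.086],0)
a=[]
im=optics.camera("side")[:,:,::-1]; c=im[120:240,240:380].astype(float); a.append(cv2.resize(np.clip(255*(c/255)**.6,0,255).astype('uint8'),(400,343),interpolation=cv2.INTER_CUBIC))
im=optics.camera("top")[:,:,::-1]; c=im[110:230,150:290].astype(float); a.append(cv2.resize(np.clip(255*(c/255)**.5,0,255).astype('uint8'),(400,343),interpolation=cv2.INTER_CUBIC))
cv2.imwrite("pics/g1.png",np.hstack(a))
E
```

```text
time: 32.2
ee_pos: [0.6292, 0.2311, 0.0878]
eef_rot: [0.475, 0.516, -0.489, 0.519]
ft_force: [0.5, -0.3, 0.2]
width: 0.0004
t 32.20 case mm [ 83.4 191.8  87.8] F [ 0.5 -0.3  0.2] w 0.0004 yaw 4.1 j [ 0.16  0.7  -0.88  1.42  0.55  1.29 -0.69]
delta cm [ 0.21 -2.34  0.37] spin 0.2
```

View pics/g1.png

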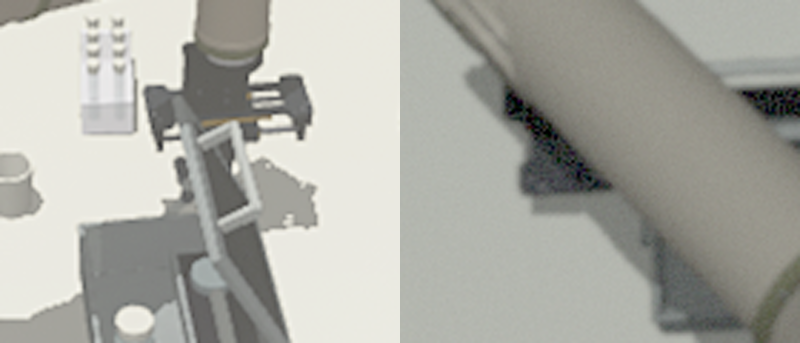

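```bash
python3 -m inch '[{"translation":[0.1,-0.8,0.1],"spin":0},{"translation":[0.1,-0.8,0.1],"spin":0},{"translation":[0,-0.4,0],"spin":0}]'
python3 -c "
from h import *
rep()"
python3 -m inch '[{"translation":[0,-0.3,0],"spin":0},{"translation":[0,-0.3,0],"spin":0}]'
python3 -c "
from h import *
rep()"
```

```text
time: 32.67
ee_pos: [0.6088, 0.227, 0.0868]
eef_rot: [0.476, 0.515, -0.489, 0.519]
ft_force: [0.1, 0.1, 0.3]
width: 0.0005
t 32.67 case mm [ 62.7 189.1  86.8] F [0.1 0.1 0.3] w 0.0005 yaw 3.9 j [ 0.19  0.66 -0.89  1.49  0.53  1.27 -0.7 ]
time: 32.92
ee_pos: [0.602, 0.2273, 0.0871]
eef_rot: [0.476, 0.515, -0.489, 0.519]
ft_force: [-0.3, 0.6, 0.8]
width: 0.0006
t 32.92 case mm [ 56.  189.8  87.1] F [-0.3  0.6  0.8] w 0.0006 yaw 4.0 j [ 0.19  0.65 -0.9   1.5   0.53  1.26 -0.71]
```

```bash
for i in 1 2; do python3 -m inch '[{"translation":[0,-0.25,0],"spin":0},{"translation":[0,-0.25,0],"spin":0}]' >/dev/null; python3 -c "
from h import *
rep()"; done
```

```text
t 33.17 case mm [ 50.6 190.   87.1] F [-0.6 -0.2 -0.1] w 0.0006 yaw 4.0 j [ 0.2   0.64 -0.9   1.52  0.53  1.25 -0.71]
t 33.42 case mm [ 47.6 190.4  88. ] F [7.8 1.3 0.1] w 0.0005 yaw 4.0 j [ 0.2   0.63 -0.91  1.53  0.52  1.25 -0.71]
```

```bash
python3 -m inch '[{"translation":[-0.15,-0.25,0],"spin":0},{"translation":[-0.15,-0.25,0],"spin":0}]' >/dev/null; python3 -c "
from h import *
rep()";python3 -m inch '[{"translation":[-0.2,-0.3,0],"spin":0},{"translation":[-0.2,-0.3,0],"spin":0}]' >/dev/null; python3 -c "
from h import *
rep()"
```

```text
t 33.67 case mm [ 44.5 190.2  91.6] F [ 4.7  0.2 -0.9] w 0.0002 yaw 3.9 j [ 0.21  0.62 -0.91  1.54  0.52  1.24 -0.72]
t 33.92 case mm [ 38.7 190.1  96.3] F [2.8 0.7 1.3] w 0.0004 yaw 3.9 j [ 0.22  0.6  -0.92  1.55  0.51  1.24 -0.72]
```

```bash
python3 -m inch '[{"translation":[-0.2,-0.35,0],"spin":0},{"translation":[-0.2,-0.35,0],"spin":0}]' >/dev/null; python3 -c "
from h import *
rep()";python3 -m inch '[{"translation":[-0.15,-0.35,0],"spin":0},{"translation":[-0.15,-0.35,0],"spin":0}]' >/dev/null
python3 - <<'E'
from h import *
rep()
im=optics.camera("side")[:,:,::-1]; c=im[120:240,240:380].astype(float); cv2.imwrite("pics/g2.png",cv2.resize(np.clip(255*(c/255)**.6,0,255).astype('uint8'),(700,600),interpolation=cv2.INTER_CUBIC))
E
```

```text
t 34.17 case mm [ 30.  190.2 100.2] F [-0.1  0.2 -0.5] w 0.0003 yaw 3.9 j [ 0.23  0.59 -0.93  1.57  0.5   1.24 -0.72]
t 34.42 case mm [ 21.7 190.3 103. ] F [ 0.9 -0.   0.9] w 0.0004 yaw 4.0 j [ 0.24  0.57 -0.94  1.59  0.49  1.24 -0.72]
```

View pics/g2.png

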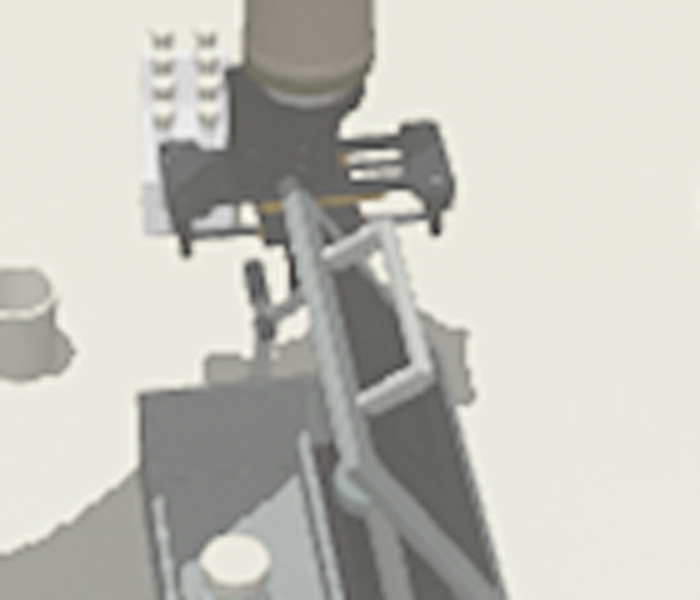

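Knee has folded forward (265,320) and the lid is sinking. Withdraw sideways, then wait.

```bash
python3 -m inch '[{"translation":[0,0.5,-2],"spin":0},{"translation":[0,0.5,-2.5],"spin":0},{"translation":[0,0,-2.5],"spin":0},{"translation":[-2,0,0],"spin":0},{"translation":[-3,0,0],"spin":0},{"translation":[-3,0,0],"spin":0},{"translation":[-3,0,0],"spin":0},{"translation":[0,0,0],"spin":0},{"translation":[0,0,0],"spin":0},{"translation":[0,0,0],"spin":0},{"translation":[0,0,0],"spin":0},{"translation":[0,0,0],"spin":0},{"translation":[0,0,0],"spin":0},{"translation":[0,0,0],"spin":0},{"translation":[0,0,0],"spin":0},{"translation":[0,0,0],"spin":0},{"translation":[0,0,0],"spin":0},{"translation":[0,0,0],"spin":0},{"translation":[0,0,0],"spin":0},{"translation":[0,0,0],"spin":0}]' 
python3 -m inch '[{"translation":[0,0,0],"spin":0},{"translation":[0,0,0],"spin":0},{"translation":[0,0,0],"spin":0},{"translation":[0,0,0],"spin":0},{"translation":[0,0,0],"spin":0},{"translation":[0,0,0],"spin":0},{"translation":[0,0,0],"spin":0},{"translation":[0,0,0],"spin":0},{"translation":[0,0,0],"spin":0},{"translation":[0,0,0],"spin":0},{"translation":[0,0,0],"spin":0},{"translation":[0,0,0],"spin":0},{"translation":[0,0,0],"spin":0},{"translation":[0,0,0],"spin":0},{"translation":[0,0,0],"spin":0},{"translation":[0,0,0],"spin":0},{"translation":[0,0,0],"spin":0},{"translation":[0,0,0],"spin":0},{"translation":[0,0,0],"spin":0},{"translation":[0,0,0],"spin":0}]'
python3 - <<'E'
from h import *
rep()
im=optics.camera("side")[:,:,::-1]; cv2.imwrite("pics/f1.png",cv2.resize(im[100:400,130:480],(700,600),interpolation=cv2.INTER_CUBIC))
E
```

```text
time: 36.98
ee_pos: [0.5734, 0.2941, 0.2168]
eef_rot: [0.478, 0.513, -0.489, 0.519]
ft_force: [0.4, -1.1, -0.7]
width: 0.0005
time: 39.48
ee_pos: [0.5734, 0.2941, 0.2168]
eef_rot: [0.478, 0.513, -0.489, 0.519]
ft_force: [-0.8, 0.3, 0.2]
width: 0.0005
t 39.48 case mm [ 32.1 258.4 216.8] F [-0.8  0.3  0.2] w 0.0005 yaw 3.7 j [ 0.1   0.55 -0.96  1.35  0.46  1.48 -0.77]
```

View pics/f1.png

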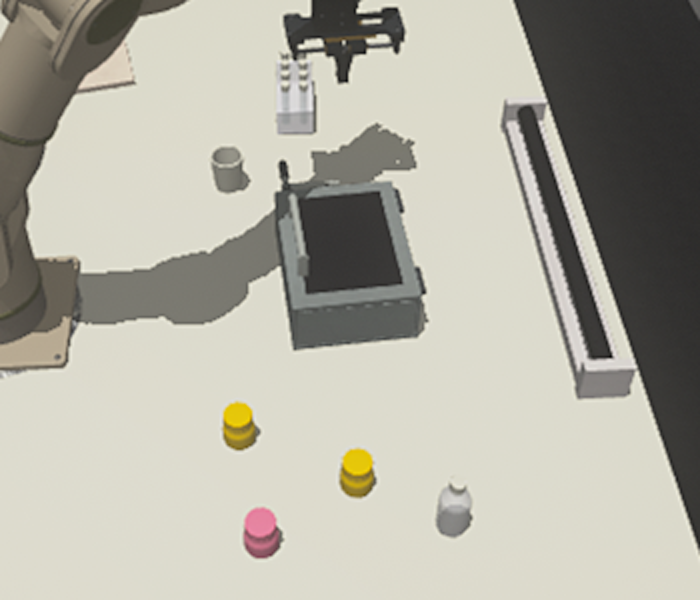

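```bash
python3 -m inch '[{"translation":[0,0,0],"spin":0},{"translation":[0,0,0],"spin":0},{"translation":[0,0,0],"spin":0},{"translation":[0,0,0],"spin":0},{"translation":[0,0,0],"spin":0},{"translation":[0,0,0],"spin":0},{"translation":[0,0,0],"spin":0},{"translation":[0,0,0],"spin":0}]' >/dev/null
python3 - <<'E'
from h import *
b=optics.camera("side")[:,:,::-1]; a=cv2.imread("pics/side0.png")
x=np.hstack([cv2.resize(i[170:280,230:350],(400,367),interpolation=cv2.INTER_CUBIC) for i in(a,b)])
cv2.imwrite("pics/f2.png",x)
g=lambda i:cv2.cvtColor(np.ascontiguousarray(i[225:275,262:345]),cv2.COLOR_BGR2GRAY).astype(np.float32)
print(cv2.phaseCorrelate(g(a),g(b)), np.abs(g(a)-g(b)).mean())
rep()
E
```

```text
((-0.07317925165855854, -0.03339915756862766), 0.7869644841088189) 7.333494
t 40.58 case mm [ 32.  258.4 216.8] F [ 0.3 -0.4 -0.3] w 0.0001 yaw 3.7 j [ 0.1   0.55 -0.96  1.35  0.46  1.48 -0.77]
```

View pics/f2.png

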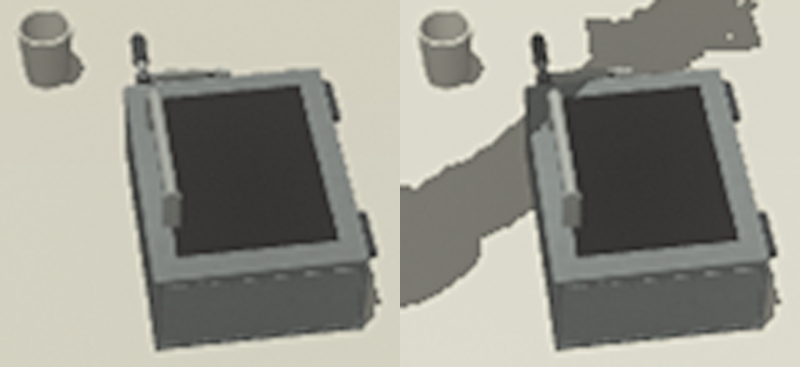

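The lid lines up with the starting picture (shift under 0.1 px), so it is fully shut. Nothing touches the robot.

```bash
python3 -c "
from bench import close_job
print(close_job())"
```

```text
the job is handed in; nothing more can be done
None
```

The jar is in the front compartment, the lid is shut again, and I handed the job in at about 40.6 s. No verdict was reported.

**What I did:**
- I raised the lid by its handle until the brace's knee dropped past straight, eased it back onto the brace and let go.
- I picked out the clear, white-capped jar, stood it in the front compartment, then closed my fingers behind the knee grip and pushed it forward and up. The knee folded and the lid sank shut by itself.

**What went wrong:**
- The first pinch only brushed the bar, because the fingers had not finished closing. The second slipped out at a lid angle somewhere between 0.48 and 0.75 rad.
- After that second slip the lid sank back shut. Its speed was not measured, so I can't rule out that it passed the slam limit.
- The cause was that the pictures show the fingertips about level with the TCP, not 17 mm ahead as stated. Gripping about 11 mm lower held, and I used the corrected height for the jar and the knee grip too.
- The jaws read 43 mm on the jar, where I expected 48. I took this to be its narrower neck; it lifted without slipping.

**Last checks:**
- The lid lines up with the starting picture to within 0.1 px, and the wrist force was about zero with the gripper clear of everything.
- The jar was last seen standing upright just after release, before the lid closed. Inside the shut case it can't be seen.
- The rack, bottle and cup look unmoved in the last pictures. Bracket bend can't be measured directly. The push on the knee grip stayed at or below 8 N, and the pull on the handle along its path at or below about 11.5 N.

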